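# Hang the stall's caddies: full to one end, empty to the other

### The job

Hang every caddy standing on the cake-stall table on the rail, hooking it on in the gap in the middle and sliding it along. Feel by their weight which are full and which are empty: push the full ones along to the stop with the round plate and the empty ones to the stop with the square plate, so that the first touches its stop and a second touches the first. Leave them all hanging straight and still, and disturb nothing else on the table.

Things in the scene. Friction and masses are not known exactly. Their poses are not given: they have to be found in the camera images.
- rail: fixed hanging rail: steel bar 14 mm thick, 500 mm long, along own y, axis 170 mm above the table, on posts at y = +-250 mm with feet 180 mm (x) x 50 mm. Origin: on the table under the bar's middle. Own x points away from the robot, within about 8 degrees. Caddies are hooked on from the robot's side
- rail_mid (a point): middle of the bar's axis, 170 mm up; axes as rail. An 8 mm guard rod runs along the bar, axis 24 mm to +x of the bar's and 13 mm higher, from |y| = 51 mm to each post. Under it a hooked caddy slides with about 4 mm to spare but cannot be put on or lifted off; only the loading gap in the middle (|y| < 51 mm) is free for that
- round_stop: fixed collar on the bar, 44 mm thick, 12 mm long, with a tilted round plywood plate, 72 mm across, on an arm 97 mm beyond the bar. Origin: on the table under the collar; axes as rail. It is 180 to 210 mm from the bar's middle; the two stops may be at either end. A caddy's hook strip meets it when their origins are 26 mm apart along the bar; the next caddy, tin against tin, hangs 60 mm further
- square_stop: fixed collar on the bar, 44 mm thick, 12 mm long, with a tilted square plywood plate, 70 mm, on an arm 97 mm beyond the bar. Origin: on the table under the collar; axes as rail. It is 180 to 210 mm from the bar's middle; the two stops may be at either end. A caddy's hook strip meets it when their origins are 26 mm apart along the bar; the next caddy, tin against tin, hangs 60 mm further
- caddy_a: closed metal caddy with a strip hook and a grip tab, 176 mm tall, standing at the start. Caddies a to d are alike, one may be absent (None); the four entries together describe each. Origin: centre of underside, z up. Tin 70 (own x) x 60 (own y) x 60 mm high. Full ones weigh 0.45 to 0.55 kg, empty ones 0.14 to 0.18 kg: only weight tells, not the letter
- caddy_b: caddy as caddy_a. Its hook: 4 mm strip, 40 mm wide along own y. Neck at x = -20 mm rises from the lid to an inverted-V roof; a lip at x = +20 mm hangs from it down to 94 mm above the underside. So the hook is open to +x between lid (60 mm up) and lip edge (94 mm). Hung, the bar's axis lies along own y at x = 0, 106 mm up; roof's inner apex 114 mm up
- caddy_c: caddy as caddy_a. Its grip tab: a plate on top of the hook's roof, 8 mm thick (own x), 30 mm wide (own y), from 116 to 176 mm above the underside. Grip it about 151 mm up, closing along own x, so that fingertips stay above the guard rods (their top is 123 mm above the underside of a hung caddy)
- caddy_d: caddy as caddy_a. At the start all stand upright on the table on the robot's side of the rail, own x within about 30 degrees of straight ahead. To hook one on, its lip must pass over the bar (raised about 26 mm above its hung height, moving along the rail's +x), then it is lowered; it centres itself on the bar and slides with friction up to about its own weight
- cupcake: loose bystander: cupcake 68 mm across, 54 mm tall; origin centre of underside
- water_bottle: loose bystander: water bottle 64 mm across, 200 mm tall; origin centre of underside
- paper_cup: loose bystander: paper cup 80 mm across, 90 mm tall; origin centre of underside
- jam_jar: loose bystander: glass jar 72 mm across, 100 mm tall; origin centre of underside
- spatula: loose bystander: serving spatula lying flat, about 280 mm long; origin under its middle
- snack_box: loose bystander: cardboard box 120 x 80 x 45 mm; origin centre of underside
Not all that is in view belongs to the job. What is shaped like the caddy_b but green or pink is not meant.

How it is judged:
By the outcome, as a careful person would: the job done as asked, in the order asked, and still so for the second after the job is handed in, with the robot touching nothing.
Of caddy_a, caddy_b, caddy_c, caddy_d only 3 to 4 are there at a start; the rules pass over those that are not, and their reading is None.
At some moment in a run one of caddy_a, caddy_b, caddy_c, caddy_d may be knocked a few centimetres aside while the robot is not near it.
It also fails if it takes over 210 s, if anything falls off the work surface, if the arm or the gripper's body presses on something with over 40 N, if the wrist force passes 120 N, or if a joint passes its speed limit or range.

### The arm

A 6-joint arm with a two-finger parallel gripper is mounted at the origin on the work surface. World frame = base frame: x ahead of the robot, y to its left, z up, the work surface at z = 0. Lengths are in m, angles in rad, forces in N, time in s.
With the tool pointing down it reaches from about 0.3 to 0.875 m from the base axis. Payload 6.4 kg.
Tool frame: the origin (TCP) lies on the centre line of the jaws, within the pads' length; the fingertips stand 8 mm ahead of it and the grasp point (between the pads) lies 11 mm behind it; z points along the fingers, y is the line along which they close (so a half turn about z gives the same grasp; the last joint's range is limited). The gripper opens to 85 mm and grips with 20 to 120 N. Pads are 22 mm wide; open, the fingers measure 114 mm over their backs; the gripper's body (76 mm by 85 mm) begins 54 mm behind the grasp point. The pads swing forward as they close: fully open they stand 13 mm farther back than shut.
Start: joints at [1.037, 0.181, 1.607, -0, 1.354, -0.206], TCP at [0.185, 0.544, 0.239] pointing down, gripper open.
Joint ranges: [-2.99, 2.99], [-0.89, 2.07], [0.3, 2.58], [-1.14, 4.28], [0, 2.63], [-3.12, 3.12]. Speed limits (rad/s): [2.57, 2.57, 3.01, 3.14, 3.14, 3.14].

### API

Orientations are given as a unit quaternion [w, x, y, z].
In Python, from bench import ctrl gives the robot as it stands.
- The arm moves only by the shell command python3 -m handwheel 'ROWS' [OPENING]. ROWS is JSON, a list that holds one entry, the list of rows, each a list of 4 numbers: the shift along the tool's x, y, z each as a share of 20 cm, from -1 to 1, then the turn about the tool's z as a share of 1.5 rad, from -1 to 1. In form: [[[x, y, z, twist], ...]]. A call has 1 to 10 rows; each row is the pose to reach, as a shift and turn from the pose commanded when the call began, along the tool's axes at that moment; what a row does not reach only later rows make up. A row lasts 1/8 s, in which the tool goes at most 62.5 mm and 10.7 degrees, less where a joint would pass 70% of its speed; a pose out of reach is approached as far as the arm can. A call with a number of a shift or a turn outside -1 to 1 is refused whole. A call with a gripper value outside its range is refused whole. OPENING is the finger opening in mm, from 0 to 85.4, set as the call begins (- or left out, the last holds). The fingers move at their own pace and stop on an object; the grip force is fixed at half the most. Time passes only in rows, so rows that repeat a pose let the fingers close. It gives the time, the measured TCP pose, the force, the opening and the grip force at its end, in the units of the state.
- ctrl.get_obs(): the state, without advancing time (a new reading comes with each control period).
- ctrl.camera(name): name is "scene" or "top" or "wrist"; returns a dict with "color" (480x640x3 uint8, red, green, blue), "range_z" (480x640 float32, m along the optical axis (not along the pixel's ray), 0 where there is no reading), "K" (3x3 intrinsics, pixels), "pose" (4x4, takes a point from camera to world coordinates); the wrist camera has in their place "T_tool_cam" (4x4, takes a point from camera to tool coordinates, whose origin is the TCP and whose axes are the flange's). Camera axes: x right, y down, z forward; pixel columns grow to the right and rows downward; lengths in m; the calibration is good to about 2 mm. A picture is of the moment at which its call begins: read the wrist's pose just before it.
- ctrl.hand_in(): hands the job in; it is judged then, once.
The state is a dict: "time_s": time; "q": joint angles; "dq": joint speeds; "joint_efforts": joint torques, N m; "eef_pos": TCP position; "eef_rot": TCP orientation; "wrist_force": force on the tool from outside, world axes, zero at the start; "torque": the same for the moment, N m; "opening": opening from 0.0 (shut) to 1.0 (fully open); "grasp_force": force on a finger pad.
Only numpy, scipy, OpenCV 4.12 (cv2) and the standard library are available. Lean on these libraries where they do the work, as an engineer would, in place of code of your own. Each camera call takes 0.05 s, during which the arm holds its last target. There are 200 camera calls.

## Working session

There is one attempt and no reset: what is moved stays moved. The work goes in short steps, Python scripts to look and compute and a shell command to move; the robot and the scene stay as the last step left them, time stands still between calls to the robot, and variables do not carry over. Pictures are saved under pics/ and viewed, at most 14 in all, crops included, and the job is handed in when it is done.

```bash
ls; mkdir -p pics; python3 - <<'E'
from bench import ctrl
import cv2,numpy as np
o=ctrl.get_obs();print(o)
for n in("scene","top"):
    c=ctrl.camera(n);cv2.imwrite(f"pics/{n}0.png",c["color"][:,:,::-1]);np.savez(f"/tmp/{n}0.npz",**{k:v for k,v in c.items()})
    print(n,c["K"].tolist(),np.round(c["pose"],4).tolist())
E
```

```text
pics
{'time_s': 0.0, 'q': array([ 1.03669179e+00,  1.81547516e-01,  1.60802817e+00,  6.36025712e-06,
        1.35381352e+00, -2.06308638e-01]), 'dq': array([-0.00022085, -0.00114048,  0.00132922,  0.00039739, -0.0010374 ,
       -0.00207085]), 'joint_efforts': array([ 2.89553805e-03, -4.44864142e+01, -3.51342201e+01, -6.52436825e-05,
        8.76597769e-03,  2.55918746e-05]), 'eef_pos': array([0.18482395, 0.54390206, 0.23837077]), 'eef_rot': array([-3.27896843e-04,  1.63165762e-01,  9.86598260e-01, -8.36293616e-04]), 'wrist_force': array([ 0.06747034, -0.65700438, -0.31975281]), 'torque': array([ 0.0085609 , -0.0229347 ,  0.00899974]), 'grasp_force': 0.0, 'opening': 1.0004188274465997}
scene [[478.25110501804977, 0.0, 320.2118400305568], [0.0, 478.25110501804977, 240.20457735264418], [0.0, 0.0, 1.0]] [[0.105, 0.8181, -0.5654, 1.2368], [0.9943, -0.0956, 0.0463, -0.0125], [-0.0161, -0.5671, -0.8235, 1.2734], [0.0, 0.0, 0.0, 1.0]]
top [[579.1942173703267, 0.0, 309.0732147983205], [0.0, 579.1942173703267, 234.1230505012663], [0.0, 0.0, 1.0]] [[0.0082, -0.9885, 0.1511, 0.2147], [-1.0, -0.0085, -0.0012, 0.0563], [0.0025, -0.151, -0.9885, 1.5056], [0.0, 0.0, 0.0, 1.0]]
```

View pics/scene0.png

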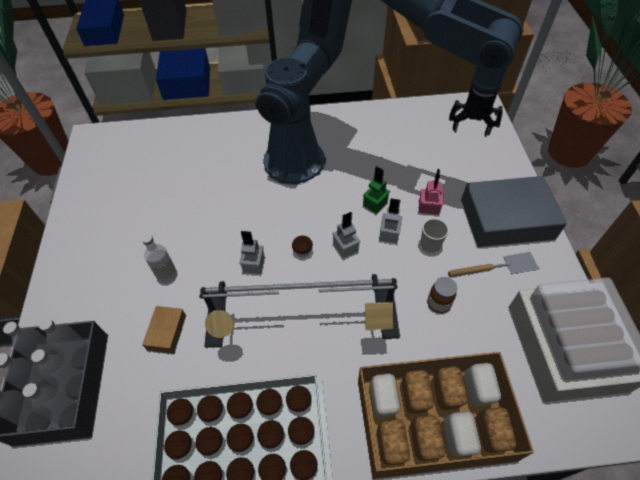

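View pics/top0.png

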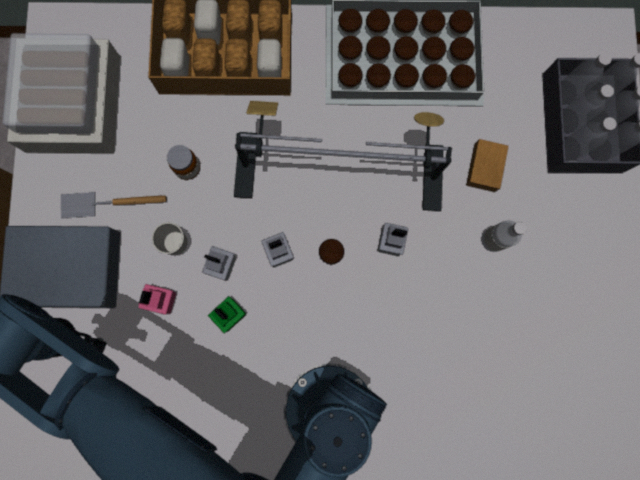

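```bash
cat >h.py <<'E'
import numpy as np,cv2
from bench import ctrl
def cloud(c,pose=None):
    z=c["range_z"];K=c["K"];T=c["pose"] if pose is None else pose
    v,u=np.mgrid[:480,:640]
    P=np.stack([(u-K[0,2])/K[0,0]*z,(v-K[1,2])/K[1,1]*z,z],-1)
    W=P@T[:3,:3].T+T[:3,3];W[z==0]=np.nan
    return W
def near(W,xy,r):return np.hypot(W[...,0]-xy[0],W[...,1]-xy[1])<r
def caddies(W,guess,r=.06):
    for g in guess:
        m=near(W,g,r);t=W[m&(W[...,2]>.125)&(W[...,2]<.19)]
        tin=W[m&(W[...,2]>.05)&(W[...,2]<.07)]
        rr=cv2.minAreaRect((tin[:,:2]*1000).astype(np.float32)) if len(tin)>5 else None
        tm=t.mean(0); top=t[t[:,2]>.16].mean(0) if (t[:,2]>.16).any() else None
        e,V=np.linalg.eigh(np.cov(t[:,:2].T));d=V[:,1]
        print("tab",len(t),tm.round(4),"top",top,"sd",(np.sqrt(e)*1e3).round(1),"tabdir(own y) deg",round(np.degrees(np.arctan2(d[1],d[0])),1),"tin",rr)
E
python3 - <<'E'
from h import *
for n in("scene","top"):
    c=dict(np.load(f"/tmp/{n}0.npz"));W=cloud(c)
    px={"top":dict(c1=(218,262),c2=(277,249),c3=(394,238),green=(227,314),pink=(156,299),cup=(331,251),jar=(184,162),rp=(429,119),sp=(263,108),bar=(345,155)),"scene":dict(c1=(391,228),c2=(346,240),c3=(251,258),rp=(220,324),sp=(379,316),barL=(230,290),barR=(370,285))}[n]
    for k,(u,v) in px.items():print(n,k,W[v,u].round(3))
    g=[W[v,u][:2] for u,v in [px["c1"],px["c2"],px["c3"]]]
    caddies(W,g)
    # plates
    for k in("rp","sp"):
        u,v=px[k];B=W[v-15:v+16,u-18:u+19].reshape(-1,3);B=B[B[:,2]>.03]
        print(k,B.min(0).round(3),B.max(0).round(3))
    m=(W[...,2]>.168)&(W[...,2]<.182)&(W[...,0]>.45)&(W[...,0]<.75)&(abs(W[...,1])<.3)
    b=W[m];print("bar",len(b),b.min(0).round(3),b.max(0).round(3));
    for y in np.arange(-.2,.25,.04):
        q=b[abs(b[:,1]-y)<.01];print(round(y,2),len(q),np.median(q,0).round(4) if len(q) else'')
E
```

```text
scene c1 [0.382 0.281 0.059]
scene c2 [0.412 0.135 0.06 ]
scene c3 [ 0.445 -0.158  0.061]
scene rp [ 0.705 -0.226  0.173]
scene sp [0.729 0.172 0.174]
scene barL [ 0.611 -0.202  0.173]
scene barR [0.637 0.164 0.17 ]
tab 129 [0.3673 0.2835 0.1541] top [0.36633478 0.28295432 0.17055236] sd [2.4 8.8] tabdir(own y) deg 69.1 tin ((365.401611328125, 283.8253479003906), (61.90081024169922, 74.18655395507812), 71.63253021240234)
tab 115 [0.4041 0.1353 0.1543] top [0.40318476 0.13604526 0.17130483] sd [2.4 9. ] tabdir(own y) deg 111.8 tin ((402.34521484375, 134.57240295410156), (74.38294219970703, 63.588191986083984), 25.166088104248047)
tab 127 [ 0.4332 -0.157   0.1549] top [ 0.43227554 -0.1572004   0.17084933] sd [2.3 8.9] tabdir(own y) deg 79.3 tin ((431.6556396484375, -157.68284606933594), (63.478309631347656, 71.64716339111328), 78.25019073486328)
rp [ 0.604 -0.278  0.055] [ 0.731 -0.194  0.201]
sp [0.633 0.136 0.055] [0.756 0.233 0.203]
bar 1512 [ 0.589 -0.28   0.168] [0.74  0.233 0.182]
-0.2 96 [ 0.6976 -0.2005  0.1757]
-0.16 40 [ 0.6118 -0.1597  0.1754]
-0.12 40 [ 0.6144 -0.1201  0.17
[... 1075 characters left out ...]
  0.17261378] sd [2.5 8.8] tabdir(own y) deg 76.8 tin ((427.03912353515625, -159.69207763671875), (62.41512680053711, 72.56307220458984), 77.68843078613281)
rp [ 0.663 -0.267  0.144] [ 0.729 -0.196  0.203]
sp [0.687 0.133 0.144] [0.754 0.205 0.203]
bar 1653 [ 0.58  -0.282  0.168] [0.734 0.233 0.182]
-0.2 73 [ 0.6052 -0.2008  0.1752]
-0.16 50 [ 0.6048 -0.1604  0.1746]
-0.12 50 [ 0.608  -0.1198  0.1746]
-0.08 51 [ 0.6099 -0.0812  0.1749]
-0.04 47 [ 0.6121 -0.0386  0.1747]
0.0 50 [ 6.144e-01 -4.000e-04  1.749e-01]
0.04 53 [0.6166 0.0398 0.1753]
0.08 53 [0.6195 0.0804 0.1753]
0.12 51 [0.6223 0.1206 0.175 ]
0.16 98 [0.6466 0.1634 0.1749]
0.2 68 [0.6302 0.199  0.1747]
0.24 6 [0.6289 0.2307 0.1736]
```

```bash
python3 - <<'E'
import cv2
t=cv2.imread("pics/top0.png")[90:290,130:470]
cv2.imwrite("pics/topcrop.png",cv2.resize(t,(800,470),interpolation=cv2.INTER_CUBIC))
E
```

```text
(no output)
```

View pics/topcrop.png

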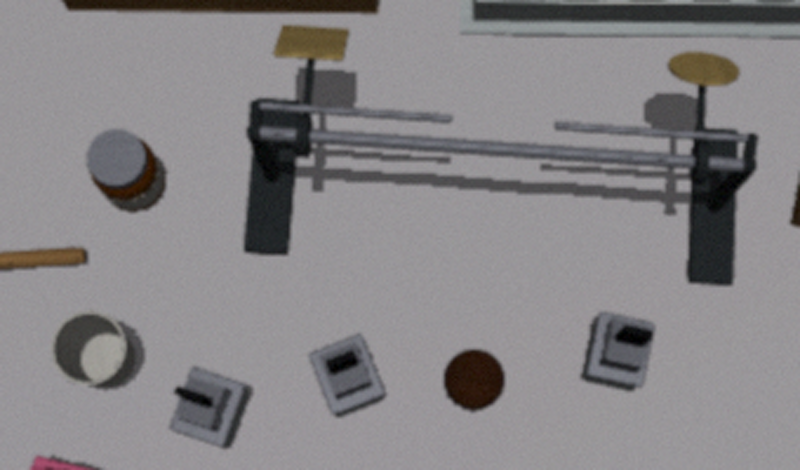

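Candidates (top picture): grey caddies at (218,262), (277,249) and (394,238). The green one (227,314) and the pink one (156,299) are decoys. The crop shows three grey ones with black tabs, the square plate at left and the round plate at right, so I choose the three grey ones. I start with the middle one.

```bash
cat >>h.py <<'E'
from scipy.spatial.transform import Rotation as R
def state():
    o=ctrl.get_obs();w,x,y,z=o["eef_rot"];M=R.from_quat([x,y,z,w]).as_matrix()
    th=np.degrees(np.arctan2(M[1,1],M[0,1]))
    return o,M,th
def rows(*targets):
    """targets (x,y,z,theta deg): row shares from the present pose"""
    o,M,th=state();print("t",round(o["time_s"],2),"pos",o["eef_pos"].round(4),"th",round(th,2),"F",o["wrist_force"].round(2),"open",round(o["opening"],3),"grip",round(o["grasp_force"],1))
    for t in targets:
        d=M.T@(np.array(t[:3])-o["eef_pos"])/.2
        a=-((t[3]-th+90)%180-90)/np.degrees(1.5)
        print(t,"->",d.round(3),round(a,3))
E
python3 -c "
from h import *
rows((.30,.36,.239,22.4),(.3995,.134,.239,22.4),(.3995,.134,.14,22.4))"
```

```text
t 0.1 pos [0.1849 0.544  0.2385] th 71.22 F [ 1.23 -0.3  -0.17] open 1.003 grip 0.0
(0.3, 0.36, 0.239, 22.4) -> [-0.841 -0.685 -0.002] 0.568
(0.3995, 0.134, 0.239, 22.4) -> [-1.676e+00 -1.595e+00 -1.000e-03] 0.568
(0.3995, 0.134, 0.14, 22.4) -> [-1.676 -1.594  0.494] 0.568
```

```bash
python3 -m handwheel '[[[-0.2,-0.16,0,0.12],[-0.42,-0.34,0,0.25],[-0.63,-0.51,0,0.37],[-0.84,-0.685,0,0.48],[-0.84,-0.685,0,0.568],[-0.84,-0.685,0,0.568],[-0.84,-0.685,0,0.568]]]' 50; python3 -c "
from h import *
rows((.3995,.134,.239,22.4),(.3995,.134,.14,22.4))"
```

```text
time_s: 0.98
eef_pos: [0.2997, 0.3609, 0.2391]
eef_rot: [-0.0, 0.555, 0.832, -0.0]
wrist_force: [-0.3, 0.3, 0.0]
opening: 0.582
grasp_force: 0.0
t 0.97 pos [0.2997 0.3609 0.2391] th 22.59 F [-0.28  0.3   0.02] open 0.582 grip 0.0
(0.3995, 0.134, 0.239, 22.4) -> [-1.239e+00  2.500e-02  1.000e-03] 0.002
(0.3995, 0.134, 0.14, 22.4) -> [-1.239  0.025  0.496] 0.002
```

```bash
python3 -m handwheel '[[[-0.25,0.01,0,0],[-0.5,0.01,0,0],[-0.75,0.02,0,0],[-1,0.02,0,0],[-1,0.02,0,0]]]' >/dev/null;  python3 -m handwheel '[[[-0.12,0.005,0,0],[-0.239,0.005,0,0],[-0.239,0.005,0,0],[-0.239,0.005,0,0]]]'; python3 -c "
from h import *
o,M,th=state();c=ctrl.camera('wrist');T=np.eye(4);T[:3,:3]=M;T[:3,3]=o['eef_pos'];T=T@c['T_tool_cam']
cv2.imwrite('pics/w1.png',c['color'][:,:,::-1]);W=cloud(c,T);caddies(W,[(.3995,.134)])
c=ctrl.camera('scene');caddies(cloud(c),[(.3995,.134),(.363,.283),(.43,-.158)],.05)
rows((.3995,.134,.14,22.4))"
```

```text
time_s: 2.1
eef_pos: [0.3986, 0.1347, 0.2391]
eef_rot: [-0.0, 0.555, 0.832, 0.0]
wrist_force: [-0.8, 0.2, 0.2]
opening: 0.587
grasp_force: 0.0
tab 884 [0.4001 0.1406 0.1692] top [0.40094499 0.13854243 0.17499164] sd [2.2 9.5] tabdir(own y) deg 112.4 tin ((402.0568542480469, 135.98733520507812), (72.15274810791016, 61.969356536865234), 22.24041175842285)
tab 116 [0.4039 0.1355 0.1544] top [0.40308733 0.13539881 0.17111459] sd [2.2 9.1] tabdir(own y) deg 113.0 tin ((403.0560302734375, 136.42251586914062), (72.45712280273438, 61.97913360595703), 23.680194854736328)
tab 127 [0.3672 0.2833 0.1546] top [0.36714937 0.28322221 0.17096423] sd [2.2 8.6] tabdir(own y) deg 71.5 tin ((365.2707214355469, 283.88623046875), (61.878841400146484, 74.40278625488281), 71.44464111328125)
tab 129 [ 0.4333 -0.1569  0.1547] top [ 0.43240177 -0.15711179  0.17074692] sd [2.4 9.1] tabdir(own y) deg 76.1 tin ((432.052490234375, -157.73004150390625), (63.11687469482422, 72.56124114990234), 77.99381256103516)
t 2.2 pos [0.3986 0.1346 0.2392] th 22.52 F [-0.04  0.66 -0.5 ] open 0.59 grip 0.0
(0.3995, 0.134, 0.14, 22.4) -> [-0.005  0.003  0.496] 0.001
```

View pics/w1.png

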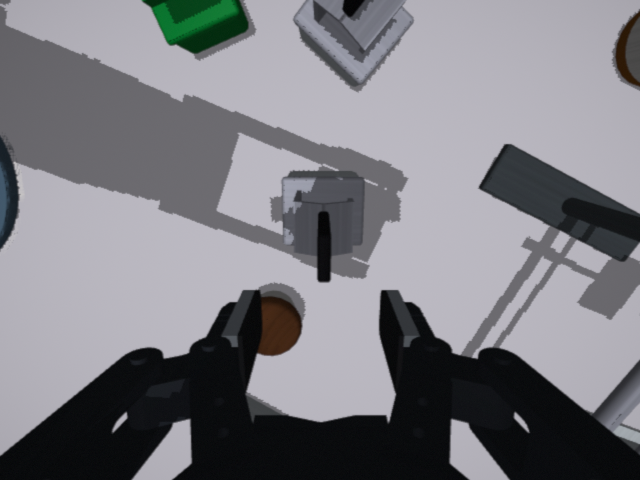

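The wrist view shows the tab at (323,245), centred between the open fingers and turned with them. I descend, grip and weigh.

```bash
python3 -m handwheel '[[[0,0.014,0.15,0],[0,0.014,0.3,0],[0,0.014,0.42,0],[0,0.014,0.496,0],[0,0.014,0.496,0],[0,0.014,0.496,0]]]'; python3 -m handwheel '[[[0,0,0,0],[0,0,0,0],[0,0,0,0],[0,0,0,0],[0,0,0,0],[0,0,0,0]]]' 2; python3 -m handwheel '[[[0,0,-0.1,0],[0,0,-0.25,0],[0,0,-0.4,0],[0,0,-0.5,0],[0,0,-0.55,0],[0,0,-0.55,0],[0,0,-0.55,0],[0,0,-0.55,0],[0,0,-0.55,0]]]';python3 -c "
from h import *
for i in range(5):
    print(ctrl.get_obs()['wrist_force'].round(2)); ctrl.camera('wrist')
rows((.5,-.022,.235,-3.4),(.57,-.024,.235,-3.4))"
```

```text
time_s: 2.95
eef_pos: [0.4024, 0.1347, 0.141]
eef_rot: [0.001, 0.556, 0.831, 0.0]
wrist_force: [-0.3, 0.1, 0.8]
opening: 0.585
grasp_force: 0.0
time_s: 3.7
eef_pos: [0.402, 0.1345, 0.1405]
eef_rot: [0.0, 0.556, 0.831, 0.0]
wrist_force: [-0.1, 0.1, 5.2]
opening: 0.087
grasp_force: 60.5
time_s: 4.82
eef_pos: [0.4014, 0.1345, 0.2495]
eef_rot: [-0.0, 0.556, 0.831, -0.0]
wrist_force: [0.3, -0.5, -1.2]
opening: 0.085
grasp_force: 59.6
[ 0.27 -0.46 -1.17]
[ 0.66  0.46 -1.55]
[ 0.01  0.18 -1.  ]
[ 0.66  0.6  -1.91]
[-0.92  0.28 -0.99]
t 5.08 pos [0.4017 0.1345 0.25  ] th 22.4 F [ 0.51 -0.21 -1.98] open 0.086 grip 59.6
(0.5, -0.022, 0.235, -3.4) -> [-0.911  0.156  0.075] 0.3
(0.57, -0.024, 0.235, -3.4) -> [-1.053  0.476  0.075] 0.3
```

About -1.4 N, so this one is empty and goes to the square stop (+y end).

```bash
python3 -m handwheel '[[[-0.2,0.03,0,0.08],[-0.4,0.07,0,0.16],[-0.6,0.1,0.02,0.24],[-0.8,0.14,0.05,0.3],[-0.911,0.156,0.075,0.3],[-0.911,0.156,0.075,0.3],[-0.911,0.156,0.075,0.3],[-0.911,0.156,0.075,0.3]]]'; python3 -c "
from h import *
rows((.57,-.026,.2305,-3.4),(.6155,-.026,.2305,-3.4),(.6155,-.026,.2045,-3.4))
o,M,th=state();c=ctrl.camera('top');W=cloud(c);m=(W[...,2]>.168)&(W[...,2]<.179)&near(W,(.615,-.026),.09)&(W[...,0]>.55)
b=W[m];print(np.polyfit(b[:,1],b[:,0],1),len(b));cv2.imwrite('pics/t1.png',cv2.resize(c['color'][100:260,240:440,::-1],(800,640))[:600])
"
```

```text
time_s: 6.08
eef_pos: [0.4996, -0.021, 0.2354]
eef_rot: [0.0, 0.727, 0.687, 0.0]
wrist_force: [0.2, -0.6, -2.0]
opening: 0.086
grasp_force: 59.6
t 6.08 pos [ 0.4996 -0.021   0.2354] th -3.28 F [ 0.16 -0.64 -1.97] open 0.086 grip 59.6
(0.57, -0.026, 0.2305, -3.4) -> [-0.005  0.353  0.024] 0.001
(0.6155, -0.026, 0.2305, -3.4) -> [0.008 0.58  0.024] 0.001
(0.6155, -0.026, 0.2045, -3.4) -> [0.008 0.58  0.154] 0.001
[0.01333096 0.61751882] 58
```

View pics/t1.png

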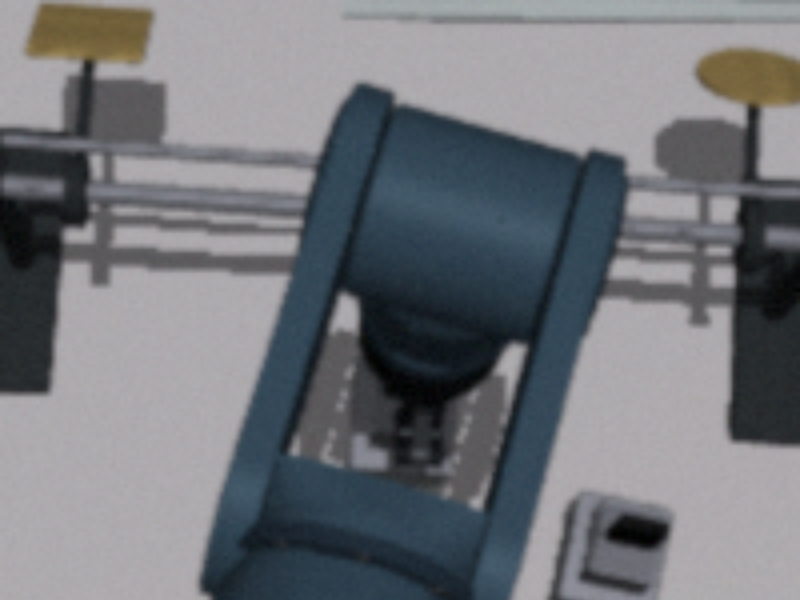

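The arm sits over the gap, lined up between the guard ends, with the stops at about (75,190) and (755,240) in this crop. Next I move in at raised height and lower.

```bash
python3 -m handwheel '[[[0,0.1,0.024,0],[0,0.2,0.024,0],[0,0.3,0.024,0],[0,0.4,0.024,0],[0.003,0.48,0.024,0],[0.006,0.54,0.024,0],[0.008,0.58,0.024,0],[0.008,0.58,0.024,0],[0.008,0.58,0.024,0]]]'; python3 -m handwheel '[[[0,0,0.03,0],[0,0,0.06,0],[0,0,0.09,0],[0,0,0.11,0],[0,0,0.125,0],[0,0,0.125,0],[0,0,0.125,0]]]'; python3 -c "
from h import *
rows((.6155,-.026,.2045,-3.4),(.6263,.154,.2045,-3.4))
c=ctrl.camera('scene');cv2.imwrite('pics/s1.png',cv2.resize(c['color'][210:360,190:410,::-1],(800,545)))
"
```

```text
time_s: 7.25
eef_pos: [0.6155, -0.0272, 0.2302]
eef_rot: [-0.0, 0.728, 0.686, -0.0]
wrist_force: [-0.1, 0.3, -2.3]
opening: 0.087
grasp_force: 59.6
time_s: 8.12
eef_pos: [0.6159, -0.0273, 0.2054]
eef_rot: [0.0, 0.728, 0.686, 0.0]
wrist_force: [-0.6, 0.3, -2.2]
opening: 0.084
grasp_force: 59.8
t 8.12 pos [ 0.6159 -0.0273  0.2054] th -3.38 F [-0.57  0.29 -2.16] open 0.084 grip 59.8
(0.6155, -0.026, 0.2045, -3.4) -> [ 0.006 -0.002  0.004] 0.0
(0.6263, 0.154, 0.2045, -3.4) -> [ 0.908 -0.002  0.004] 0.0
```

View pics/s1.png

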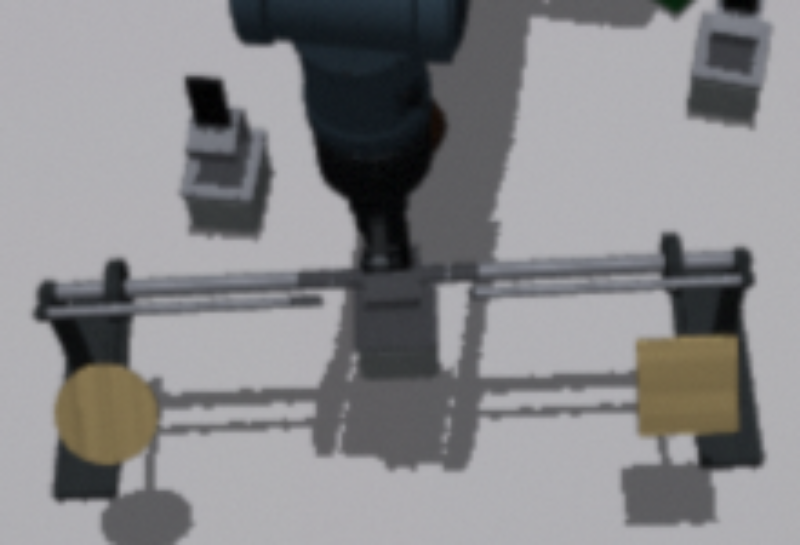

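The caddy hangs on the bar at (395,325), between the guard ends at (322,300) and (470,290). I slide it toward the square plate.

```bash
python3 -m handwheel '[[[0.08,0,0,0],[0.18,0,0,0],[0.28,0,0,0],[0.38,0,0,0],[0.48,0,0,0],[0.58,0,0,0],[0.68,0,0,0],[0.76,0,0,0],[0.8,0,0,0],[0.8,0,0,0]]]'; python3 -c "
from h import *
c=ctrl.camera('scene');W=cloud(c)
B=W[(abs(W[...,2]-.185)<.008)&near(W,(.625,.175),.04)];print(B.min(0),B.max(0),len(B))
rows((.6155,-.026,.2045,-3.4))"; python3 -m handwheel '[[[0.02,0,0,0],[0.04,0,0,0],[0.04,0,0,0],[0.04,0,0,0]]]'
```

```text
time_s: 9.43
eef_pos: [0.6254, 0.1329, 0.2053]
eef_rot: [0.0, 0.727, 0.686, 0.0]
wrist_force: [0.3, 0.6, -1.5]
opening: 0.084
grasp_force: 59.7
[0.60952902 0.1359732  0.17706959] [0.66277601 0.21241589 0.19279211] 172
t 9.47 pos [0.6254 0.1324 0.2053] th -3.37 F [ 0.27  0.65 -1.44] open 0.087 grip 59.7
(0.6155, -0.026, 0.2045, -3.4) -> [-0.793 -0.003  0.004] 0.0
time_s: 9.98
eef_pos: [0.6258, 0.1403, 0.2053]
eef_rot: [-0.0, 0.728, 0.686, 0.0]
wrist_force: [0.3, -0.1, -1.3]
opening: 0.085
grasp_force: 59.6
```

```bash
for i in 1; do python3 -m handwheel '[[[0.01,0,0,0],[0.02,0,0,0],[0.02,0,0,0]]]';python3 -m handwheel '[[[0.01,0,0,0],[0.015,0,0,0],[0.015,0,0,0]]]'; python3 -m handwheel '[[[0.005,0,0,0],[0.01,0,0,0],[0.01,0,0,0]]]'; done | grep -E "pos|wrist"
```

```text
eef_pos: [0.6261, 0.1446, 0.2053]
wrist_force: [0.6, 0.2, -1.7]
eef_pos: [0.6262, 0.1475, 0.2053]
wrist_force: [0.6, 1.1, -0.9]
eef_pos: [0.6263, 0.1494, 0.2053]
wrist_force: [-0.1, -0.7, -1.6]
```

```bash
for i in 1; do python3 -m handwheel '[[[0.005,0,0,0],[0.01,0,0,0],[0.01,0,0,0]]]';python3 -m handwheel '[[[0.005,0,0,0],[0.01,0,0,0],[0.01,0,0,0]]]'; python3 -m handwheel '[[[0.005,0,0,0],[0.01,0,0,0],[0.01,0,0,0]]]'; done | grep -E "pos|wrist";python3 -c "
from h import *
c=ctrl.camera('scene');cv2.imwrite('pics/s2.png',cv2.resize(c['color'][250:350,330:430,::-1],(600,600)))"
```

```text
eef_pos: [0.6264, 0.1497, 0.2054]
wrist_force: [-1.7, -6.6, 0.5]
eef_pos: [0.6265, 0.1501, 0.2055]
wrist_force: [-2.1, -11.7, 2.2]
eef_pos: [0.6266, 0.1514, 0.2058]
wrist_force: [-3.1, -14.1, 3.3]
```

View pics/s2.png

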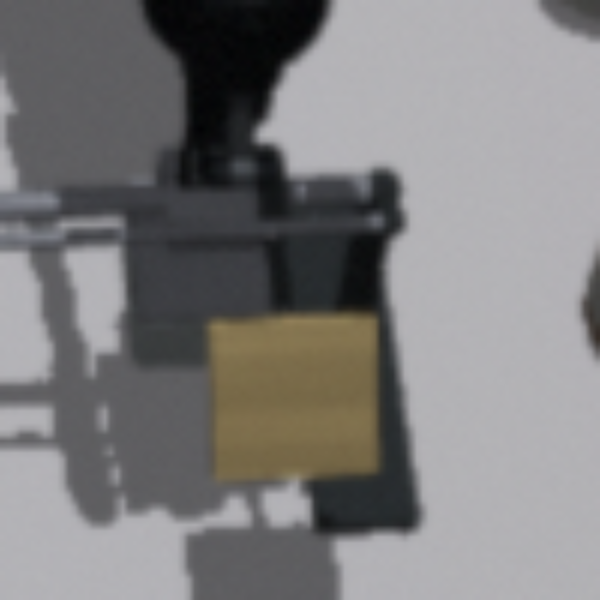

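Contact with the collar was felt at y≈0.1495. I ease off, lower and release.

```bash
python3 -m handwheel '[[[-0.01,0,0,0],[-0.02,0,0.003,0],[-0.02,0,0.006,0],[-0.02,0,0.006,0],[-0.02,0,0.006,0]]]'; python3 -m handwheel '[[[0,0,0,0],[0,0,0,0],[0,0,0,0],[0,0,0,0],[0,0,0,0]]]' 30;  python3 -m handwheel '[[[0,0,-0.1,0],[0,0,-0.25,0],[0,0,-0.4,0],[0,0,-0.5,0],[0,0,-0.5,0],[0,0,-0.5,0]]]'; python3 -c "
from h import *
for n in('scene','top'):
    c=ctrl.camera(n);W=cloud(c);caddies(W,[(.363,.283),(.43,-.158)],.05)
    m=near(W,(.627,.15),.05)
    t=W[m&(W[...,2]>.21)&(W[...,2]<.245)];print(len(t),t.mean(0),np.ptp(t,axis=0)) if len(t) else 0
    if n=='scene':cv2.imwrite('pics/s3.png',cv2.resize(c['color'][230:350,320:440,::-1],(600,600)))
rows((.5,.15,.30,-18.5),(.363,.283,.25,-18.5))"
```

```text
time_s: 12.9
eef_pos: [0.6269, 0.1508, 0.2052]
eef_rot: [0.001, 0.728, 0.686, 0.0]
wrist_force: [-0.9, -5.4, 4.6]
opening: 0.086
grasp_force: 60.7
time_s: 13.52
eef_pos: [0.6264, 0.1515, 0.204]
eef_rot: [-0.0, 0.728, 0.686, -0.0]
wrist_force: [-0.6, -0.3, -0.2]
opening: 0.348
grasp_force: 0.0
time_s: 14.28
eef_pos: [0.6259, 0.1513, 0.303]
eef_rot: [-0.001, 0.728, 0.686, -0.001]
wrist_force: [-0.1, -0.2, -0.8]
opening: 0.35
grasp_force: 0.0
tab 57 [0.3692 0.2894 0.1473] top [0.36877127 0.29057213 0.16498952] sd [2.2 5.3] tabdir(own y) deg 73.7 tin ((370.36181640625, 295.4559631347656), (39.01673126220703, 78.15318298339844), 67.53734588623047)
tab 128 [ 0.4335 -0.1565  0.1543] top [ 0.43249168 -0.15683186  0.17119565] sd [2.1 8.9] tabdir(own y) deg 78.0 tin ((431.80255126953125, -157.7506866455078), (63.95743942260742, 74.01516723632812), 78.02375793457031)
105 [0.62710373 0.1506441  0.22871205] [0.00968184 0.03049129 0.03323068]
tab 21 [0.3628 0.2901 0.171 ] top [0.36304876 0.289775   0.17437972] sd [2.5 3.8] tabdir(own y) deg 60.6 tin ((339.9595947265625, 310.8553161621094), (19.964359283447266, 13.312080383300781), 64.19917297363281)
tab 95 [ 0.4253 -0.1578  0.1611] top [ 0.42600822 -0.15853098  0.17407447] sd [2.5 9. ] tabdir(own y) deg 77.0 tin ((427.15576171875, -159.65330505371094), (62.64292907714844, 73.54032135009766), 76.8617935180664)
2 [0.62366001 0.1417486  0.2385281 ] [0.00283118 0.00168084 0.00870907]
t 14.38 pos [0.6257 0.1513 0.3023] th -3.38 F [-0.24  0.12 -0.46] open 0.351 grip 0.0
(0.5, 0.15, 0.3, -18.5) -> [-0.044 -0.627  0.013] 0.176
(0.363, 0.283, 0.25, -18.5) -> [ 0.58  -1.349  0.265] 0.176
```

View pics/s3.png

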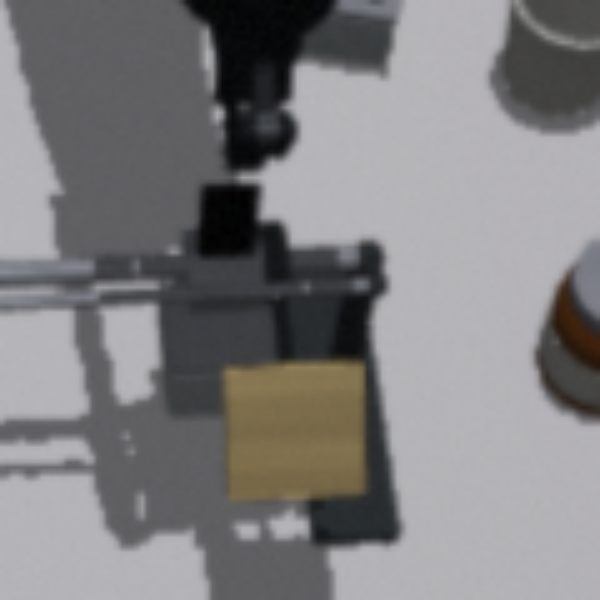

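The first caddy hangs straight at the collar, tab at (228,218). Next is the one at (0.363, 0.283), which I check again before gripping.

```bash
python3 -m handwheel '[[[0,-0.2,0,0.06],[0.1,-0.45,0,0.12],[0.2,-0.7,0,0.176],[0.35,-0.9,0,0.176],[0.5,-1,0,0.176],[0.5,-1,0,0.176],[0.5,-1,0,0.176]]]' 50 >/dev/null;  python3 -c "
from h import *
o,M,th=state()
rows((.365,.28,.25,-18.5))
c=ctrl.camera('wrist');T=np.eye(4);T[:3,:3]=M;T[:3,3]=o['eef_pos'];T=T@c['T_tool_cam']
caddies(cloud(c,T),[(.363,.283)])
caddies(cloud(ctrl.camera('scene')),[(.363,.283),(.43,-.158)],.05)
"
```

```text
t 15.25 pos [0.4327 0.2626 0.3034] th -18.49 F [0.77 0.52 0.4 ] open 0.586 grip 0.0
(0.365, 0.28, 0.25, -18.5) -> [-0.025 -0.348  0.267] 0.0
tab 999 [0.3684 0.2854 0.1615] top [0.3674113  0.28501151 0.17306734] sd [2.3 9. ] tabdir(own y) deg 73.5 tin ((365.81689453125, 284.016357421875), (61.076080322265625, 72.14901733398438), 71.45943450927734)
tab 122 [0.3675 0.2831 0.1525] top [0.36726414 0.28258408 0.16988769] sd [2.  8.7] tabdir(own y) deg 71.6 tin ((364.96331787109375, 283.9840087890625), (61.84592819213867, 77.46109771728516), 71.5360107421875)
tab 127 [ 0.4331 -0.1568  0.1546] top [ 0.43234007 -0.1571525   0.17049185] sd [2.4 8.9] tabdir(own y) deg 76.9 tin ((432.0993957519531, -157.14300537109375), (62.9895133972168, 72.201416015625), 78.60858154296875)
```

```bash
python3 -m handwheel '[[[0,-0.18,0.1,0],[-0.009,-0.356,0.3,0],[-0.009,-0.356,0.45,0],[-0.009,-0.356,0.6,0],[-0.009,-0.356,0.72,0],[-0.009,-0.356,0.817,0],[-0.009,-0.356,0.817,0],[-0.009,-0.356,0.817,0]]]'; python3 -m handwheel '[[[0,0,0,0],[0,0,0,0],[0,0,0,0],[0,0,0,0],[0,0,0,0],[0,0,0,0]]]' 2; python3 -m handwheel '[[[0,0,-0.1,0],[0,0,-0.25,0],[0,0,-0.4,0],[0,0,-0.5,0],[0,0,-0.55,0],[0,0,-0.55,0],[0,0,-0.55,0],[0,0,-0.55,0],[0,0,-0.55,0]]]';python3 -c "
from h import *
for i in range(5):
    print(ctrl.get_obs()['wrist_force'].round(2)); ctrl.camera('wrist')
rows((.42,.13,.24,-3.4),(.5,-.022,.235,-3.4))"
```

```text
time_s: 16.35
eef_pos: [0.3654, 0.2837, 0.1413]
eef_rot: [0.0, 0.812, 0.584, 0.0]
wrist_force: [-1.2, 0.2, -0.2]
opening: 0.584
grasp_force: 0.0
time_s: 17.1
eef_pos: [0.3647, 0.2842, 0.1413]
eef_rot: [-0.0, 0.812, 0.584, 0.0]
wrist_force: [-3.3, -0.2, 6.3]
opening: 0.082
grasp_force: 59.3
time_s: 18.23
eef_pos: [0.3643, 0.2838, 0.2501]
eef_rot: [-0.0, 0.812, 0.584, -0.001]
wrist_force: [-0.8, 0.4, -5.1]
opening: 0.088
grasp_force: 58.9
[-0.81  0.42 -5.1 ]
[-0.15 -0.34 -4.43]
[-0.11  0.03 -4.71]
[ 0.43  0.11 -4.37]
[-0.68 -0.71 -4.12]
t 18.48 pos [0.3646 0.2839 0.2506] th -18.51 F [ 0.68 -0.06 -4.49] open 0.087 grip 58.9
(0.42, 0.13, 0.24, -3.4) -> [-0.642  0.507  0.053] -0.176
(0.5, -0.022, 0.235, -3.4) -> [-1.235  1.127  0.078] -0.176
```

About -4.5 N, so this one is full and goes to the round stop (-y end).

```bash
python3 -m handwheel '[[[-0.2,0.15,0,-0.05],[-0.4,0.35,0,-0.11],[-0.6,0.55,0,-0.176],[-0.8,0.7,0.02,-0.176],[-1,0.9,0.05,-0.176],[-1,0.95,0.05,-0.176],[-1,0.95,0.05,-0.176],[-1,0.95,0.05,-0.176]]]'>/dev/null;python3 -c "
from h import *
rows((.50,-.026,.2320,-3.4),(.6155,-.026,.2320,-3.4))
caddies(cloud(ctrl.camera('scene')),[(.43,-.158)],.06)"
```

```text
t 19.48 pos [0.4807 0.0351 0.2406] th -3.3 F [-0.53 -0.12 -4.62] open 0.089 grip 59.6
(0.5, -0.026, 0.232, -3.4) -> [-0.299  0.114  0.043] 0.001
(0.6155, -0.026, 0.232, -3.4) -> [-0.266  0.69   0.043] 0.001
tab 126 [ 0.4332 -0.157   0.1552] top [ 0.43248024 -0.15696781  0.17105163] sd [2.5 9.1] tabdir(own y) deg 78.1 tin ((431.9827880859375, -157.3457489013672), (61.961727142333984, 71.67428588867188), 76.41559600830078)
```

```bash
python3 -m handwheel '[[[-0.15,0.06,0.043,0],[-0.28,0.11,0.043,0],[-0.29,0.22,0.043,0],[-0.285,0.33,0.043,0],[-0.28,0.44,0.043,0],[-0.27,0.55,0.043,0],[-0.266,0.63,0.043,0],[-0.266,0.69,0.043,0],[-0.266,0.69,0.043,0],[-0.266,0.69,0.043,0]]]'; python3 -m handwheel '[[[0,0,0.03,0],[0,0,0.06,0],[0,0,0.09,0],[0,0,0.115,0],[0,0,0.128,0],[0,0,0.128,0],[0,0,0.128,0]]]'; python3 -c "
from h import *
rows((.6061,-.183,.206,-3.4))"
```

```text
time_s: 20.78
eef_pos: [0.6153, -0.0269, 0.2319]
eef_rot: [-0.0, 0.727, 0.686, -0.0]
wrist_force: [-0.8, 0.1, -4.9]
opening: 0.083
grasp_force: 59.6
time_s: 21.65
eef_pos: [0.616, -0.0273, 0.2066]
eef_rot: [0.0, 0.728, 0.686, 0.0]
wrist_force: [0.1, 1.1, -4.7]
opening: 0.085
grasp_force: 59.7
t 21.65 pos [ 0.616  -0.0273  0.2066] th -3.38 F [ 0.11  1.09 -4.69] open 0.085 grip 59.7
(0.6061, -0.183, 0.206, -3.4) -> [-0.78  -0.003  0.003] 0.0
```

```bash
python3 -m handwheel '[[[-0.08,0,0.002,0],[-0.18,0,0.002,0],[-0.28,0,0.002,0],[-0.38,0,0.002,0],[-0.48,0,0.002,0],[-0.58,0,0.002,0],[-0.68,0,0.002,0],[-0.76,0,0.002,0],[-0.79,0,0.002,0],[-0.79,0,0.002,0]]]' | grep -E "pos|wrist"; python3 -m handwheel '[[[-0.02,0,0,0],[-0.03,0,0,0],[-0.03,0,0,0]]]' | grep -E "pos|wrist"; python3 -m handwheel '[[[-0.01,0,0,0],[-0.015,0,0,0],[-0.015,0,0,0]]]'| grep -E "pos|wrist"; python3 -m handwheel '[[[-0.005,0,0,0],[-0.01,0,0,0],[-0.01,0,0,0]]]'| grep -E "pos|wrist"
```

```text
eef_pos: [0.6066, -0.1855, 0.2061]
wrist_force: [1.0, 0.0, -3.8]
eef_pos: [0.6063, -0.1909, 0.2061]
wrist_force: [-0.1, -0.3, -3.3]
eef_pos: [0.6061, -0.1942, 0.2061]
wrist_force: [0.5, 0.5, -3.5]
eef_pos: [0.606, -0.1962, 0.2061]
wrist_force: [1.2, 0.2, -2.8]
```

```bash
for i in 1; do python3 -m handwheel '[[[-0.005,0,0,0],[-0.01,0,0,0],[-0.01,0,0,0]]]'; python3 -m handwheel '[[[-0.005,0,0,0],[-0.01,0,0,0],[-0.01,0,0,0]]]'; python3 -m handwheel '[[[-0.005,0,0,0],[-0.01,0,0,0],[-0.01,0,0,0]]]'; done| grep -E "pos|wrist"
```

```text
eef_pos: [0.6059, -0.1966, 0.2061]
wrist_force: [0.5, 6.1, -0.5]
eef_pos: [0.6059, -0.1969, 0.2061]
wrist_force: [0.9, 10.3, 0.6]
eef_pos: [0.6059, -0.1978, 0.2063]
wrist_force: [0.7, 14.6, 3.1]
```

Contact at y≈-0.1965. I ease off, lower, release, rise, and check with the camera.

```bash
python3 -m handwheel '[[[0.01,0,0,0],[0.02,0,0.003,0],[0.02,0,0.006,0],[0.02,0,0.006,0],[0.02,0,0.006,0]]]'| grep -E "pos|wrist"; python3 -m handwheel '[[[0,0,0,0],[0,0,0,0],[0,0,0,0],[0,0,0,0],[0,0,0,0]]]' 30| grep -E "pos|wrist";  python3 -m handwheel '[[[0,0,-0.1,0],[0,0,-0.25,0],[0,0,-0.4,0],[0,0,-0.5,0],[0,0,-0.5,0],[0,0,-0.5,0]]]'; python3 -c "
from h import *
for n in('scene','top'):
    c=ctrl.camera(n);W=cloud(c);
    for g in((.627,.15),(.606,-.197)):
        t=W[near(W,g,.05)&(W[...,2]>.21)&(W[...,2]<.245)];print(len(t),t.mean(0),np.ptp(t,axis=0)) if len(t) else 0
    try: caddies(W,[(.43,-.158)],.06)
    except Exception as e: print(e)
    if n=='scene':cv2.imwrite('pics/s4.png',cv2.resize(c['color'][210:360,190:410,::-1],(800,545)))
rows((.43,-.158,.30,-12.2))"
```

```text
eef_pos: [0.6061, -0.1973, 0.2058]
wrist_force: [-0.6, 6.7, 4.0]
eef_pos: [0.6058, -0.1982, 0.2049]
wrist_force: [0.2, -0.2, 0.2]
time_s: 27.15
eef_pos: [0.6054, -0.1978, 0.3037]
eef_rot: [-0.001, 0.728, 0.686, -0.0]
wrist_force: [-0.7, -0.1, -0.9]
opening: 0.351
grasp_force: 0.0
73 [0.64531922 0.14457047 0.22937366] [0.01334313 0.02863099 0.03395278]
110 [ 0.60561811 -0.19640489  0.22907101] [0.01402005 0.03017991 0.03382227]
tab 130 [ 0.4334 -0.1568  0.1546] top [ 0.43270723 -0.15710317  0.17086667] sd [2.1 9. ] tabdir(own y) deg 78.0 tin ((432.2267761230469, -157.71636962890625), (62.968265533447266, 72.47813415527344), 77.49449157714844)
130 [0.63837707 0.14203687 0.22814538] [0.01737625 0.03028804 0.03401746]
tab 0 [nan nan nan] top None sd [nan nan] tabdir(own y) deg nan tin None
t 27.25 pos [ 0.6052 -0.1977  0.3031] th -3.38 F [0.17 0.98 0.41] open 0.349 grip 0.0
(0.43, -0.158, 0.3, -12.2) -> [ 0.147 -0.886  0.018] 0.103h.py:15: RuntimeWarning: Mean of empty slice.
  tm=t.mean(0); top=t[t[:,2]>.16].mean(0) if (t[:,2]>.16).any() else None
  ret = um.true_divide(
  avg = a.mean(axis, **keepdims_kw)
h.py:16: RuntimeWarning: Degrees of freedom <= 0 for slice
  e,V=np.linalg.eigh(np.cov(t[:,:2].T));d=V[:,1]
  c *= np.true_divide(1, fact)
  c *= np.true_divide(1, fact)
```

View pics/s4.png

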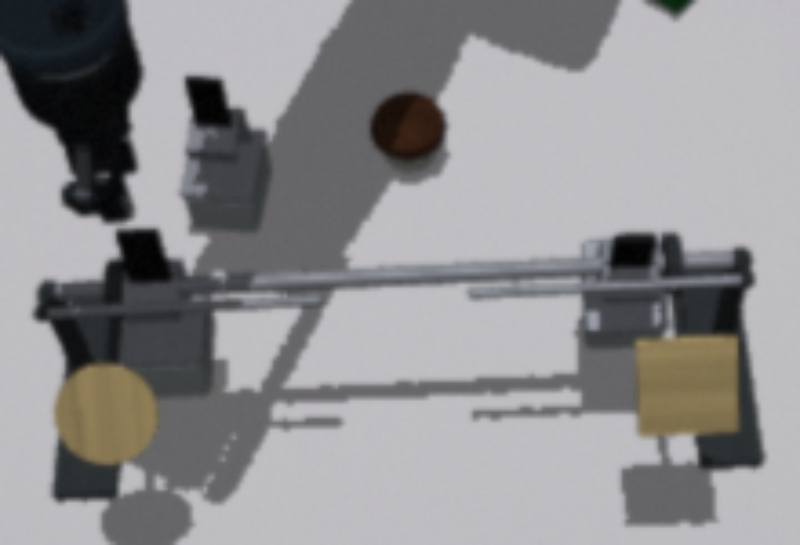

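The round-stop caddy looks good at (145,265). The empty one at (630,260) now leans and stands off its collar, so it was knocked. I'll see whether it is still swinging.

```bash
cat >>h.py <<'E'
def hung(W,g,r=.07):
    m=near(W,g,r)
    t=W[m&(W[...,2]>.215)&(W[...,2]<.262)]
    hi=t[t[:,2]>.23].mean(0);lo=t[t[:,2]<.225].mean(0)
    tin=W[m&(W[...,2]>.05)&(W[...,2]<.14)]
    print("tab",len(t),t.mean(0).round(4),"zmax",t[:,2].max().round(4),"hi",hi.round(4),"lo",lo.round(4),"y",t[:,1].min().round(4),t[:,1].max().round(4),"tin n",len(tin),(tin.min(0).round(3),tin.max(0).round(3)) if len(tin) else'')
E
python3 - <<'E'
from h import *
for i in range(4):
    W=cloud(ctrl.camera('scene'));hung(W,(.635,.145))
W=cloud(ctrl.camera('scene'));hung(W,(.606,-.197))
c=ctrl.camera('top');hung(cloud(c),(.635,.145))
o=ctrl.camera('scene')
cv2.imwrite('pics/s5.png',np.hstack([cv2.resize(o['color'][240:320,330:410,::-1],(400,400)),cv2.resize(c['color'][100:180,220:300,::-1],(400,400))]))
E
python3 -m handwheel '[[[0,-0.2,-0.1,0],[0,-0.4,-0.1,0],[0,-0.4,-0.1,0],[0,-0.4,-0.1,0]]]' 50
python3 -c "
from h import *
W=cloud(ctrl.camera('scene'));hung(W,(.635,.145))"
```

```text
tab 69 [0.6457 0.1447 0.2326] zmax 0.2427 hi [0.6459 0.1454 0.2379] lo [0.6448 0.143  0.2202] y 0.1299 0.1589 tin n 330 (array([0.585, 0.114, 0.064]), array([0.657, 0.178, 0.136]))
tab 73 [0.6423 0.1445 0.233 ] zmax 0.2429 hi [0.6425 0.1446 0.2385] lo [0.6416 0.145  0.2209] y 0.1301 0.1599 tin n 342 (array([0.587, 0.114, 0.067]), array([0.662, 0.177, 0.135]))
tab 84 [0.6376 0.1449 0.2325] zmax 0.2445 hi [0.6375 0.1456 0.2387] lo [0.6376 0.1447 0.2199] y 0.1304 0.1594 tin n 369 (array([0.592, 0.114, 0.069]), array([0.664, 0.178, 0.132]))
tab 93 [0.6328 0.1446 0.2324] zmax 0.2452 hi [0.6323 0.1451 0.2387] lo [0.6336 0.143  0.2197] y 0.1303 0.1604 tin n 388 (array([0.61 , 0.114, 0.065]), array([0.669, 0.177, 0.133]))
tab 96 [ 0.6054 -0.1963  0.2314] zmax 0.2425 hi [ 0.6043 -0.1965  0.2375] lo [ 0.6072 -0.1963  0.2206] y -0.2121 -0.1817 tin n 542 (array([ 0.583, -0.267,  0.058]), array([ 0.65 , -0.165,  0.133]))
tab 77 [0.6215 0.1431 0.2343] zmax 0.2446 hi [0.622  0.1429 0.2387] lo [0.6208 0.1452 0.2185] y 0.1291 0.1578 tin n 357 (array([0.595, 0.111, 0.067]), array([0.662, 0.178, 0.14 ]))
time_s: 28.1
eef_pos: [0.5264, -0.1935, 0.3253]
eef_rot: [0.001, 0.728, 0.686, 0.0]
wrist_force: [1.3, -0.4, 0.2]
opening: 0.588
grasp_force: 0.0
tab 97 [0.6303 0.1446 0.2318] zmax 0.2457 hi [0.6293 0.1444 0.2383] lo [0.6318 0.145  0.2205] y 0.1308 0.1594 tin n 407 (array([0.606, 0.114, 0.071]), array([0.674, 0.177, 0.134]))
```

View pics/s5.png

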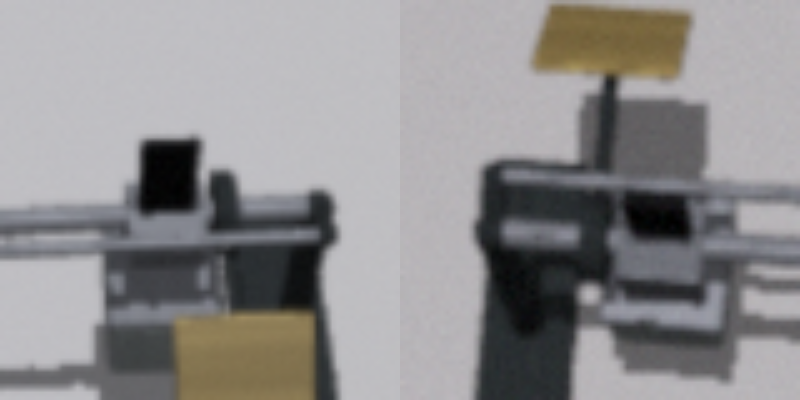

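It was swinging, has almost settled, and sits about 6 mm off the collar. I weigh the third one first: if it is empty, it can push the first one home.

```bash
python3 -c "
from h import *
rows((.431,-.158,.26,-12),(.431,-.158,.1408,-12))
caddies(cloud(ctrl.camera('scene')),[(.43,-.158)],.05)"
```

```text
t 28.15 pos [ 0.5266 -0.1935  0.3251] th -3.38 F [ 1.16 -0.38 -0.31] open 0.587 grip 0.0
(0.431, -0.158, 0.26, -12) -> [ 0.149 -0.488  0.325] 0.1
(0.431, -0.158, 0.1408, -12) -> [ 0.149 -0.488  0.921] 0.1
tab 130 [ 0.4335 -0.157   0.1543] top [ 0.43266098 -0.15712069  0.17106246] sd [2.6 9.1] tabdir(own y) deg 78.4 tin ((432.5411376953125, -158.05606079101562), (62.356807708740234, 71.1543197631836), 78.0995101928711)
```

```bash
python3 -m handwheel '[[[0.08,-0.25,0.1,0.05],[0.149,-0.488,0.3,0.1],[0.149,-0.488,0.45,0.1],[0.149,-0.488,0.6,0.1],[0.149,-0.488,0.75,0.1],[0.149,-0.488,0.85,0.1],[0.149,-0.488,0.921,0.1],[0.149,-0.488,0.921,0.1],[0.149,-0.488,0.921,0.1]]]'; python3 -m handwheel '[[[0,0,0,0],[0,0,0,0],[0,0,0,0],[0,0,0,0],[0,0,0,0],[0,0,0,0]]]' 2; python3 -m handwheel '[[[0,0,-0.1,0],[0,0,-0.25,0],[0,0,-0.4,0],[0,0,-0.5,0],[0,0,-0.55,0],[0,0,-0.55,0],[0,0,-0.55,0],[0,0,-0.55,0],[0,0,-0.55,0]]]';python3 -c "
from h import *
for i in range(5):
    print(ctrl.get_obs()['wrist_force'].round(2)); ctrl.camera('wrist')
rows((.5,-.026,.240,-3.4),(.5,-.026,.232,-3.4),(.6155,-.026,.2320,-3.4))
W=cloud(ctrl.camera('scene'));hung(W,(.635,.145));hung(W,(.606,-.197))"
```

```text
time_s: 29.32
eef_pos: [0.431, -0.1582, 0.1414]
eef_rot: [0.001, 0.777, 0.63, 0.0]
wrist_force: [0.3, 0.1, -0.3]
opening: 0.583
grasp_force: 0.0
time_s: 30.08
eef_pos: [0.4306, -0.1581, 0.1413]
eef_rot: [0.0, 0.777, 0.629, 0.0]
wrist_force: [-0.6, 0.9, 5.2]
opening: 0.088
grasp_force: 59.2
time_s: 31.2
eef_pos: [0.4301, -0.1577, 0.2501]
eef_rot: [-0.001, 0.777, 0.629, -0.0]
wrist_force: [0.4, 0.2, -1.8]
opening: 0.088
grasp_force: 58.6
[ 0.4   0.16 -1.78]
[-0.04  0.43 -2.3 ]
[-0.6   0.53 -1.47]
[-0.38  0.09 -2.61]
[ 0.11  0.22 -1.3 ]
t 31.45 pos [ 0.4303 -0.1578  0.2507] th -11.98 F [ 0.47  0.36 -1.75] open 0.088 grip 58.6
(0.5, -0.026, 0.24, -3.4) -> [0.717 0.204 0.053] -0.1
(0.5, -0.026, 0.232, -3.4) -> [0.717 0.204 0.093] -0.1
(0.6155, -0.026, 0.232, -3.4) -> [0.837 0.769 0.093] -0.1
tab 85 [0.6386 0.1451 0.2321] zmax 0.2439 hi [0.6386 0.1458 0.2387] lo [0.6384 0.1438 0.2195] y 0.1307 0.1601 tin n 362 (array([0.589, 0.114, 0.068]), array([0.664, 0.177, 0.131]))
tab 97 [ 0.6055 -0.1963  0.2315] zmax 0.2439 hi [ 0.6045 -0.1965  0.2377] lo [ 0.6072 -0.197   0.2199] y -0.2119 -0.1821 tin n 545 (array([ 0.583, -0.267,  0.057]), array([ 0.651, -0.166,  0.137]))
```

About -1.8 N, so it is empty too and also goes to the square stop, pushing the first home. I load it, then let the swing die before contact.

```bash
python3 -m handwheel '[[[0.18,0.05,0.05,-0.05],[0.36,0.1,0.093,-0.1],[0.54,0.15,0.093,-0.1],[0.717,0.204,0.093,-0.1],[0.73,0.3,0.093,-0.1],[0.75,0.4,0.093,-0.1],[0.77,0.48,0.093,-0.1],[0.77,0.48,0.093,-0.1]]]' >/dev/null;python3 -c "
from h import *
rows((.6155,-.026,.2320,-3.4))"
```

```text
t 32.5 pos [ 0.5568 -0.0271  0.2319] th -3.36 F [-0.16  0.1  -1.9 ] open 0.084 grip 58.8
(0.6155, -0.026, 0.232, -3.4) -> [ 0.022  0.293 -0.001] 0.0
```

```bash
python3 -m handwheel '[[[0.01,0.1,0,0],[0.015,0.18,0,0],[0.02,0.25,0,0],[0.02,0.293,0,0],[0.02,0.293,0,0],[0.02,0.293,0,0]]]' | grep -E "pos|wrist"; python3 -m handwheel '[[[0,0,0.03,0],[0,0,0.06,0],[0,0,0.09,0],[0,0,0.115,0],[0,0,0.13,0],[0,0,0.13,0],[0,0,0.13,0]]]' | grep -E "pos|wrist"
python3 -m handwheel '[[[0.06,0,0,0],[0.12,0,0,0],[0.18,0,0,0],[0.24,0,0,0],[0.28,0,0,0],[0.3,0,0,0],[0.3,0,0,0],[0.3,0,0,0],[0.3,0,0,0],[0.3,0,0,0]]]'| grep -E "pos|wrist"
python3 -c "
from h import *
for i in range(8):hung(cloud(ctrl.camera('scene')),(.635,.155),.06)
"
```

```text
eef_pos: [0.6144, -0.0265, 0.232]
wrist_force: [-0.1, -0.5, -0.5]
eef_pos: [0.6151, -0.0266, 0.2063]
wrist_force: [0.5, -0.1, -1.6]
eef_pos: [0.6186, 0.0334, 0.2063]
wrist_force: [1.7, 2.2, 3.1]
tab 84 [0.638  0.1447 0.233 ] zmax 0.2449 hi [0.638  0.145  0.2388] lo [0.6376 0.1434 0.2199] y 0.1307 0.1595 tin n 368 (array([0.591, 0.114, 0.066]), array([0.665, 0.178, 0.13 ]))
tab 81 [0.6378 0.1449 0.2331] zmax 0.2454 hi [0.6376 0.1451 0.2388] lo [0.6375 0.1438 0.2205] y 0.1304 0.1595 tin n 366 (array([0.589, 0.114, 0.065]), array([0.665, 0.177, 0.13 ]))
tab 88 [0.6377 0.145  0.2315] zmax 0.2443 hi [0.6374 0.1448 0.2386] lo [0.6382 0.1456 0.2199] y 0.1302 0.1595 tin n 368 (array([0.59 , 0.114, 0.069]), array([0.665, 0.177, 0.131]))
tab 83 [0.6378 0.145  0.2329] zmax 0.2441 hi [0.6375 0.1452 0.2388] lo [0.6379 0.1448 0.2206] y 0.1305 0.1598 tin n 369 (array([0.592, 0.114, 0.068]), array([0.664, 0.177, 0.13 ]))
tab 88 [0.638  0.1445 0.2323] zmax 0.2445 hi [0.6379 0.1451 0.2388] lo [0.6381 0.1426 0.2199] y 0.1305 0.16 tin n 367 (array([0.59 , 0.114, 0.068]), array([0.664, 0.177, 0.131]))
tab 82 [0.6376 0.1448 0.2329] zmax 0.2473 hi [0.6374 0.1449 0.2384] lo [0.6374 0.1428 0.2203] y 0.1304 0.1599 tin n 370 (array([0.592, 0.114, 0.065]), array([0.665, 0.177, 0.132]))
tab 84 [0.6378 0.1448 0.2328] zmax 0.2446 hi [0.6376 0.1454 0.2385] lo [0.638  0.1448 0.2199] y 0.1301 0.1598 tin n 365 (array([0.591, 0.114, 0.066]), array([0.665, 0.177, 0.131]))
tab 83 [0.6378 0.1447 0.233 ] zmax 0.2437 hi [0.6375 0.1452 0.239 ] lo [0.638  0.1434 0.2197] y 0.1302 0.1599 tin n 368 (array([0.592, 0.114, 0.066]), array([0.665, 0.177, 0.131]))
```

The first caddy has come to rest leaning about 10° and 5–6 mm off the collar. I park the third one here on the bar, then regrip the first to straighten it and slide it home.

```bash
python3 -m handwheel '[[[0,0,0.003,0],[0,0,0.006,0],[0,0,0.006,0],[0,0,0.006,0]]]'| grep -E "pos|wrist"; python3 -m handwheel '[[[0,0,0,0],[0,0,0,0],[0,0,0,0],[0,0,0,0],[0,0,0,0]]]' 30| grep -E "pos|wrist";  python3 -m handwheel '[[[0,0,-0.1,0],[0,0,-0.25,0],[0,0,-0.4,0],[0,0,-0.5,0],[0,0,-0.5,0],[0,0,-0.5,0]]]'|grep -E "pos|wrist|time"; python3 -c "
from h import *
W=cloud(ctrl.camera('scene'));hung(W,(.635,.155),.05);hung(W,(.62,.033),.05)
rows((.631,.1455,.28,-3.4),(.631,.1455,.206,-3.4),(.6265,.1455,.206,-3.4))
"
```

```text
eef_pos: [0.6188, 0.0333, 0.2062]
wrist_force: [0.9, 2.6, 8.2]
eef_pos: [0.6184, 0.0333, 0.2048]
wrist_force: [0.0, -0.3, 0.4]
time_s: 37.65
eef_pos: [0.6179, 0.0334, 0.3038]
wrist_force: [-0.0, 0.9, -0.2]
tab 83 [0.6381 0.145  0.2334] zmax 0.2457 hi [0.6379 0.145  0.2389] lo [0.6379 0.144  0.2204] y 0.1306 0.1597 tin n 365 (array([0.592, 0.114, 0.067]), array([0.664, 0.178, 0.132]))
tab 98 [0.6175 0.0341 0.2313] zmax 0.2443 hi [0.6163 0.0341 0.2383] lo [0.619  0.0347 0.2187] y 0.0198 0.0485 tin n 517 (array([0.6  , 0.001, 0.068]), array([0.663, 0.066, 0.132]))
t 37.7 pos [0.6177 0.0334 0.3033] th -3.38 F [-0.21 -0.8   0.06] open 0.355 grip 0.0
(0.631, 0.1455, 0.28, -3.4) -> [0.563 0.033 0.116] 0.0
(0.631, 0.1455, 0.206, -3.4) -> [0.563 0.034 0.486] 0.0
(0.6265, 0.1455, 0.206, -3.4) -> [0.562 0.012 0.486] 0.0
```

```bash
python3 -m handwheel '[[[0.15,0.01,0,0],[0.3,0.02,0,0],[0.45,0.03,0,0],[0.562,0.034,0,0],[0.562,0.034,0.15,0],[0.562,0.034,0.3,0],[0.562,0.034,0.42,0],[0.562,0.03,0.486,0],[0.562,0.012,0.486,0],[0.562,0.012,0.486,0]]]' 46; python3 -m handwheel '[[[0,0,0,0],[0,0,0,0],[0,0,0,0],[0,0,0,0],[0,0,0,0],[0,0,0,0]]]' 2; python3 -c "
from h import *
rows((.6268,.151,.2063,-3.4))"
```

```text
time_s: 38.95
eef_pos: [0.6278, 0.1455, 0.2088]
eef_rot: [0.0, 0.728, 0.686, 0.001]
wrist_force: [1.1, -0.5, 0.2]
opening: 0.534
grasp_force: 0.0
time_s: 39.7
eef_pos: [0.6278, 0.1454, 0.2086]
eef_rot: [0.0, 0.728, 0.686, 0.0]
wrist_force: [-1.0, -0.3, 5.0]
opening: 0.088
grasp_force: 58.6
t 39.7 pos [0.6278 0.1454 0.2086] th -3.38 F [-0.99 -0.25  5.02] open 0.088 grip 58.6
(0.6268, 0.151, 0.2063, -3.4) -> [ 0.028 -0.007  0.012] 0.0
```

```bash
python3 -m handwheel '[[[0,-0.004,-0.007,0],[0.0,-0.007,-0.007,0],[0.01,-0.007,-0.007,0],[0.02,-0.007,-0.007,0],[0.02,-0.007,-0.007,0]]]'| grep -E "pos|wrist"; python3 -m handwheel '[[[0.005,0,0,0],[0.01,0,0,0],[0.01,0,0,0]]]'| grep -E "pos|wrist"; python3 -m handwheel '[[[0.005,0,0,0],[0.01,0,0,0],[0.01,0,0,0]]]'| grep -E "pos|wrist"
```

```text
eef_pos: [0.6265, 0.1495, 0.2092]
wrist_force: [1.5, -0.5, 0.6]
eef_pos: [0.6266, 0.1511, 0.2093]
wrist_force: [2.0, -3.9, 3.0]
eef_pos: [0.6266, 0.1513, 0.2094]
wrist_force: [0.9, -11.9, 4.0]
```

```bash
python3 -m handwheel '[[[-0.005,0,0.003,0],[-0.008,0,0.006,0],[-0.008,0,0.006,0],[-0.008,0,0.006,0]]]'| grep -E "pos|wrist"; python3 -m handwheel '[[[0,0,0,0],[0,0,0,0],[0,0,0,0],[0,0,0,0],[0,0,0,0]]]' 30| grep -E "pos|wrist";  python3 -m handwheel '[[[0,0,-0.1,0],[0,0,-0.25,0],[0,0,-0.4,0],[0,0,-0.5,0],[0,0,-0.5,0],[0,0,-0.5,0]]]'|grep -E "pos|wrist|time"; python3 -c "
from h import *
for i in range(2): W=cloud(ctrl.camera('scene'));hung(W,(.635,.155),.05);hung(W,(.62,.033),.05)
rows((.6188,.0334,.28,-3.4),(.6188,.0334,.206,-3.4))
"
```

```text
eef_pos: [0.6266, 0.1511, 0.2092]
wrist_force: [-1.5, -6.1, 8.3]
eef_pos: [0.6264, 0.152, 0.2078]
wrist_force: [-0.1, -0.0, 0.4]
time_s: 42.95
eef_pos: [0.6259, 0.1519, 0.3068]
wrist_force: [-0.2, 0.9, -0.2]
tab 91 [0.6259 0.1513 0.2312] zmax 0.2436 hi [0.625  0.1516 0.2375] lo [0.6273 0.1503 0.2203] y 0.1366 0.1666 tin n 401 (array([0.608, 0.119, 0.066]), array([0.669, 0.179, 0.133]))
tab 99 [0.6178 0.0344 0.2308] zmax 0.2436 hi [0.6168 0.0338 0.2374] lo [0.6197 0.0356 0.219 ] y 0.0198 0.0487 tin n 513 (array([0.602, 0.001, 0.069]), array([0.663, 0.065, 0.131]))
tab 93 [0.6256 0.1515 0.2307] zmax 0.2427 hi [0.6244 0.1521 0.2375] lo [0.6275 0.1515 0.2205] y 0.1363 0.1667 tin n 400 (array([0.607, 0.119, 0.068]), array([0.67 , 0.179, 0.133]))
tab 94 [0.6179 0.0343 0.2319] zmax 0.2451 hi [0.6168 0.0343 0.2377] lo [0.6196 0.0338 0.2207] y 0.0197 0.0484 tin n 511 (array([0.6  , 0.001, 0.071]), array([0.663, 0.065, 0.131]))
t 43.05 pos [0.6257 0.1518 0.3061] th -3.38 F [-0.5   0.05  0.16] open 0.351 grip 0.0
(0.6188, 0.0334, 0.28, -3.4) -> [-0.593  0.001  0.131] 0.0
(0.6188, 0.0334, 0.206, -3.4) -> [-0.593  0.002  0.501] 0.0
```

First one is straight and home. I regrip the third and slide it up to the first.

```bash
python3 -m handwheel '[[[-0.15,0,0,0],[-0.3,0,0,0],[-0.45,0,0,0],[-0.59,0.002,0,0],[-0.59,0.002,0.15,0],[-0.59,0.002,0.3,0],[-0.59,0.002,0.42,0],[-0.59,0.002,0.495,0],[-0.59,0.002,0.495,0],[-0.59,0.002,0.495,0]]]' 40; python3 -m handwheel '[[[0,0,0,0],[0,0,0,0],[0,0,0,0],[0,0,0,0],[0,0,0,0],[0,0,0,0]]]' 2; python3 -m handwheel '[[[0,0,-0.004,0],[0.05,0,-0.004,0],[0.1,0,-0.004,0],[0.15,0,-0.004,0],[0.2,0,-0.004,0],[0.24,0,-0.004,0],[0.26,0,-0.004,0],[0.26,0,-0.004,0],[0.26,0,-0.004,0]]]';python3 -c "
from h import *
rows((.622,.0913,.206,-3.4))"
```

```text
time_s: 44.3
eef_pos: [0.6204, 0.034, 0.2098]
eef_rot: [0.001, 0.728, 0.686, 0.0]
wrist_force: [-0.3, -0.1, 0.4]
opening: 0.464
grasp_force: 0.0
time_s: 45.05
eef_pos: [0.6206, 0.034, 0.21]
eef_rot: [0.001, 0.728, 0.686, 0.001]
wrist_force: [1.1, 0.8, 5.3]
opening: 0.081
grasp_force: 59.3
time_s: 46.18
eef_pos: [0.6233, 0.087, 0.2101]
eef_rot: [0.0, 0.727, 0.686, 0.001]
wrist_force: [2.9, -1.9, 5.3]
opening: 0.082
grasp_force: 59.2
t 46.17 pos [0.6233 0.087  0.2101] th -3.35 F [ 2.85 -1.87  5.31] open 0.082 grip 59.2
(0.622, 0.0913, 0.206, -3.4) -> [ 0.021 -0.008  0.021] 0.001
```

```bash
python3 -m handwheel '[[[0.005,-0.004,-0.002,0],[0.01,-0.004,-0.002,0],[0.01,-0.004,-0.002,0]]]'| grep -E "pos|wrist"; python3 -m handwheel '[[[0.005,0,0,0],[0.01,0,0,0],[0.01,0,0,0]]]'| grep -E "pos|wrist"; python3 -m handwheel '[[[0.005,0,0,0],[0.005,0,0,0],[0.005,0,0,0]]]'| grep -E "pos|wrist"
```

```text
eef_pos: [0.6227, 0.0883, 0.2105]
wrist_force: [3.6, -2.9, 5.1]
eef_pos: [0.6228, 0.0902, 0.2105]
wrist_force: [3.6, -4.5, 4.8]
eef_pos: [0.6228, 0.0911, 0.2105]
wrist_force: [3.2, -4.4, 5.8]
```

```bash
python3 -m handwheel '[[[0.005,0,0,0],[0.005,0,0,0],[0.005,0,0,0]]]'| grep -E "pos|wrist"; python3 -m handwheel '[[[0.005,0,0,0],[0.005,0,0,0],[0.005,0,0,0]]]'| grep -E "pos|wrist"; python3 -c "
from h import *
W=cloud(ctrl.camera('scene'));hung(W,(.635,.155),.04)
c=ctrl.camera('scene');cv2.imwrite('pics/s6.png',cv2.resize(c['color'][250:340,320:410,::-1],(600,600)))"
```

```text
eef_pos: [0.6228, 0.0921, 0.2105]
wrist_force: [4.0, -3.8, 4.8]
eef_pos: [0.6229, 0.093, 0.2105]
wrist_force: [2.9, -3.8, 5.2]
tab 95 [0.6259 0.151  0.2304] zmax 0.2432 hi [0.6252 0.1517 0.2376] lo [0.6272 0.1516 0.2195] y 0.1367 0.1668 tin n 354 (array([0.609, 0.116, 0.065]), array([0.669, 0.179, 0.132]))
```

View pics/s6.png

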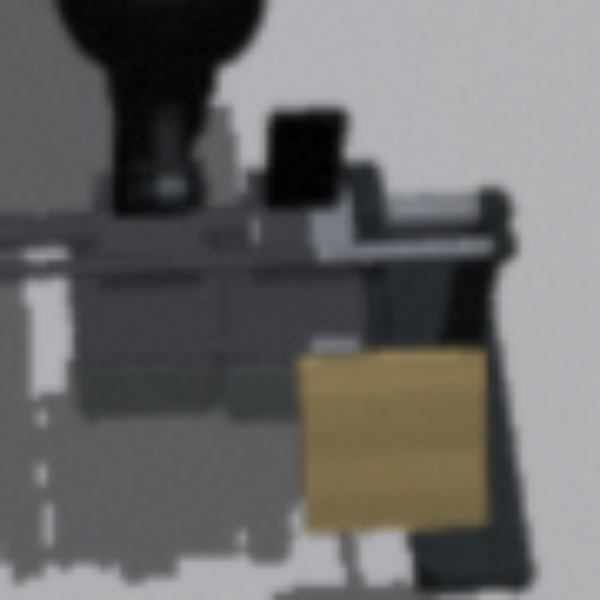

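The two tins now stand side by side, with their seam at (222,340). I keep creeping until the force rises.

```bash
python3 -m handwheel '[[[0.005,0,0,0],[0.005,0,0,0],[0.005,0,0,0]]]'| grep -E "pos|wrist"; python3 -m handwheel '[[[0.005,0,0,0],[0.005,0,0,0],[0.005,0,0,0]]]'| grep -E "pos|wrist"
```

```text
eef_pos: [0.623, 0.0935, 0.2105]
wrist_force: [3.9, -6.1, 5.2]
eef_pos: [0.623, 0.0941, 0.2105]
wrist_force: [3.7, -6.8, 4.5]
```

```bash
python3 -m handwheel '[[[0.005,0,0,0],[0.005,0,0,0],[0.005,0,0,0]]]'| grep -E "pos|wrist"; python3 -m handwheel '[[[0.005,0,0,0],[0.005,0,0,0],[0.005,0,0,0]]]'| grep -E "pos|wrist"; python3 -c "
from h import *
W=cloud(ctrl.camera('scene'));hung(W,(.635,.155),.04)"
```

```text
eef_pos: [0.6231, 0.0949, 0.2105]
wrist_force: [2.8, -7.3, 5.2]
eef_pos: [0.6232, 0.0957, 0.2105]
wrist_force: [3.3, -7.0, 5.2]
tab 97 [0.6267 0.1476 0.2319] zmax 0.2464 hi [0.6259 0.1478 0.2382] lo [0.6281 0.1461 0.2201] y 0.1335 0.1624 tin n 356 (array([0.608, 0.115, 0.066]), array([0.668, 0.179, 0.133]))
```

The push has begun to tip the first caddy (its tab moved 3.5 mm to -y). I back off to where the tins first touched.

```bash
python3 -m handwheel '[[[-0.005,0,0,0],[-0.01,0,0,0],[-0.01,0,0,0],[-0.01,0,0,0]]]'| grep -E "pos|wrist"; python3 -c "
from h import *
W=cloud(ctrl.camera('scene'));hung(W,(.635,.155),.04)"; python3 -m handwheel '[[[-0.005,0,0,0],[-0.005,0,0,0],[-0.005,0,0,0]]]'| grep -E "pos|wrist"; python3 -c "
from h import *
W=cloud(ctrl.camera('scene'));hung(W,(.635,.155),.04)"
```

```text
eef_pos: [0.6231, 0.0954, 0.2105]
wrist_force: [4.4, -3.0, 4.2]
tab 95 [0.6264 0.1477 0.2319] zmax 0.2432 hi [0.6258 0.1478 0.2382] lo [0.6276 0.1486 0.2197] y 0.1334 0.1625 tin n 353 (array([0.608, 0.115, 0.071]), array([0.668, 0.179, 0.133]))
eef_pos: [0.6231, 0.095, 0.2105]
wrist_force: [5.4, 0.4, 4.7]
tab 97 [0.6267 0.1476 0.2313] zmax 0.2444 hi [0.6257 0.1478 0.2378] lo [0.6283 0.1471 0.2196] y 0.1334 0.1625 tin n 356 (array([0.607, 0.116, 0.07 ]), array([0.669, 0.18 , 0.135]))
```

```bash
python3 -m handwheel '[[[-0.005,0,0,0],[-0.01,0,0,0],[-0.015,0,0,0],[-0.015,0,0,0]]]'| grep -E "pos|wrist"; python3 -c "
from h import *
c=ctrl.camera('scene');W=cloud(c);hung(W,(.635,.155),.04)
t=ctrl.camera('top')
cv2.imwrite('pics/s7.png',np.hstack([cv2.resize(c['color'][260:330,330:400,::-1],(400,400),interpolation=2),cv2.resize(t['color'][110:180,220:290,::-1],(400,400),interpolation=2)]))"
```

```text
eef_pos: [0.6227, 0.093, 0.2106]
wrist_force: [4.4, 3.5, 5.6]
tab 93 [0.6273 0.1502 0.2318] zmax 0.2437 hi [0.6263 0.1496 0.2381] lo [0.6287 0.1507 0.2199] y 0.1357 0.1653 tin n 354 (array([0.608, 0.115, 0.064]), array([0.669, 0.18 , 0.132]))
```

View pics/s7.png

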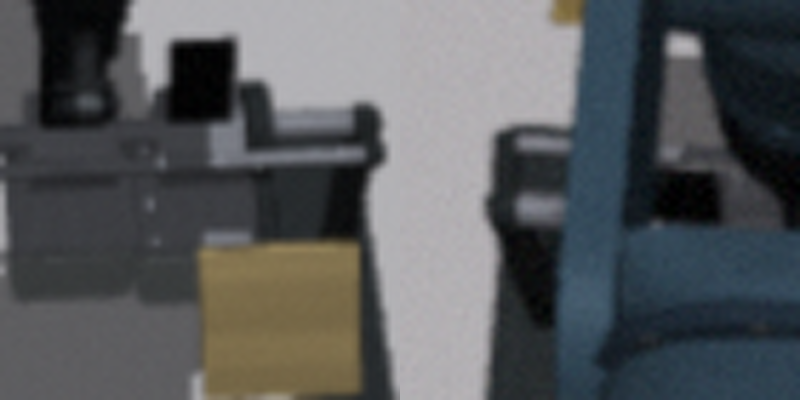

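The tins still touch at the seam near (140,235), and the first one is tipping back upright. I back off a little more.

```bash
python3 -m handwheel '[[[-0.003,0,0,0],[-0.005,0,0,0],[-0.005,0,0,0]]]'| grep -E "pos|wrist"; python3 -c "
from h import *
hung(cloud(ctrl.camera('scene')),(.635,.155),.04)"; python3 -m handwheel '[[[-0.003,0,0,0],[-0.004,0,0,0],[-0.004,0,0,0]]]'| grep -E "pos|wrist"; python3 -c "
from h import *
hung(cloud(ctrl.camera('scene')),(.635,.155),.04)"
```

```text
eef_pos: [0.6226, 0.0922, 0.2106]
wrist_force: [3.4, 3.0, 7.1]
tab 94 [0.6275 0.15   0.2318] zmax 0.2449 hi [0.6265 0.1504 0.2376] lo [0.6293 0.15   0.2202] y 0.136 0.165 tin n 346 (array([0.608, 0.115, 0.073]), array([0.669, 0.18 , 0.134]))
eef_pos: [0.6226, 0.0916, 0.2106]
wrist_force: [4.4, 4.5, 7.2]
tab 95 [0.6277 0.1503 0.2315] zmax 0.2432 hi [0.6266 0.1506 0.2374] lo [0.6293 0.151  0.2193] y 0.1362 0.1649 tin n 345 (array([0.607, 0.116, 0.071]), array([0.668, 0.179, 0.132]))
```

```bash
python3 -m handwheel '[[[0,0,0,0],[0,0,0,0],[0,0,0,0],[0,0,0,0],[0,0,0,0]]]' 30| grep -E "pos|wrist";  python3 -m handwheel '[[[0,0,-0.1,0],[0,0,-0.25,0],[0,0,-0.4,0],[0,0,-0.5,0],[0,0,-0.5,0],[0,0,-0.5,0]]]'|grep -E "pos|wrist|time"; python3 -m handwheel '[[[0,-0.2,0,0],[0,-0.5,0,0],[0,-0.8,0,0],[0,-1,0,0],[0,-1,0,0],[0,-1,0,0],[0,-1,0,0]]]' >/dev/null; python3 -c "
from h import *
for i in range(2):
    c=ctrl.camera('scene');W=cloud(c);hung(W,(.635,.155),.04);hung(W,(.62,.085),.04);hung(W,(.606,-.197),.05)
t=ctrl.camera('top');Wt=cloud(t);hung(Wt,(.635,.155),.04);hung(Wt,(.62,.085),.04);hung(Wt,(.606,-.197),.05)
cv2.imwrite('pics/s8.png',np.hstack([cv2.resize(c['color'][260:330,330:400,::-1],(400,400),interpolation=2),cv2.resize(t['color'][110:180,220:290,::-1],(400,400),interpolation=2)]))"
```

```text
eef_pos: [0.6222, 0.0892, 0.2099]
wrist_force: [0.8, -0.1, -0.6]
time_s: 53.5
eef_pos: [0.6218, 0.0892, 0.309]
wrist_force: [0.6, -0.3, -0.1]
tab 96 [0.6277 0.1503 0.2313] zmax 0.2462 hi [0.6267 0.1497 0.2374] lo [0.6293 0.1518 0.2201] y 0.1358 0.1649 tin n 345 (array([0.609, 0.116, 0.068]), array([0.669, 0.18 , 0.132]))
tab 96 [0.6217 0.09   0.2312] zmax 0.2448 hi [0.6206 0.0904 0.2381] lo [0.6233 0.0899 0.2205] y 0.076 0.104 tin n 246 (array([0.603, 0.06 , 0.062]), array([0.66 , 0.124, 0.132]))
tab 100 [ 0.6055 -0.1964  0.2309] zmax 0.244 hi [ 0.6042 -0.1959  0.2374] lo [ 0.6075 -0.1979  0.2199] y -0.2117 -0.1816 tin n 505 (array([ 0.584, -0.229,  0.069]), array([ 0.65 , -0.165,  0.132]))
tab 90 [0.6272 0.1502 0.232 ] zmax 0.2447 hi [0.6261 0.1499 0.238 ] lo [0.6285 0.1501 0.2203] y 0.1362 0.1654 tin n 346 (array([0.608, 0.115, 0.065]), array([0.669, 0.18 , 0.131]))
tab 96 [0.6218 0.09   0.2311] zmax 0.2432 hi [0.6208 0.0906 0.2378] lo [0.6233 0.0885 0.2195] y 0.0758 0.1045 tin n 250 (array([0.604, 0.06 , 0.071]), array([0.66 , 0.123, 0.133]))
tab 94 [ 0.6054 -0.1961  0.2313] zmax 0.2441 hi [ 0.6042 -0.1963  0.2376] lo [ 0.6073 -0.1962  0.2205] y -0.2119 -0.1821 tin n 506 (array([ 0.583, -0.229,  0.064]), array([ 0.649, -0.166,  0.131]))
tab 76 [0.6198 0.1486 0.2335] zmax 0.2435 hi [0.6202 0.1495 0.2381] lo [0.6187 0.1475 0.2191] y 0.1343 0.1633 tin n 96 (array([0.603, 0.118, 0.115]), array([0.662, 0.18 , 0.139]))
tab 76 [0.6142 0.0886 0.2342] zmax 0.2448 hi [0.6147 0.0886 0.2382] lo [0.613  0.0881 0.2194] y 0.0747 0.1025 tin n 119 (array([0.603, 0.057, 0.115]), array([0.658, 0.123, 0.133]))
tab 80 [ 0.5981 -0.1978  0.2332] zmax 0.2435 hi [ 0.5985 -0.1979  0.2377] lo [ 0.5973 -0.1963  0.2194] y -0.2142 -0.1841 tin n 429 (array([ 0.567, -0.23 ,  0.066]), array([ 0.644, -0.167,  0.14 ]))
```

View pics/s8.png

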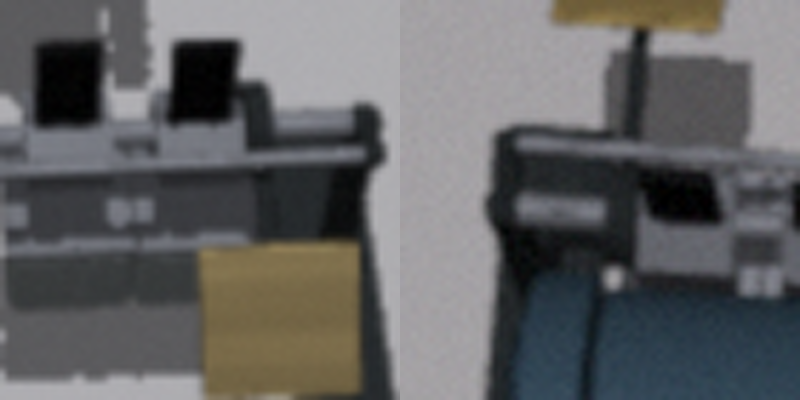

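Both hang straight and look flush. I check the spacings by averaging several frames, using collar-top centroids and tab centroids, with the round side as the reference.

```bash
python3 - <<'E'
from h import *
A=[]
u=np.array([-.0574,-1])/np.hypot(.0574,1)*-1
for i in range(12):
    c=ctrl.camera('scene');W=cloud(c).reshape(-1,3);s=W[:,:2]@u;z=W[:,2];row=[]
    def mid(m,lo,hi):
        q=s[m&(s>lo)&(s<hi)&(W[:,0]>.58)&(W[:,0]<.66)];return (np.percentile(q,3)+np.percentile(q,97))/2 if len(q)>5 else np.nan
    ins=(z>.212)&(z<.225);hi=(z>.232)&(z<.25)
    s0=.627*u[0]
    for g in(.151,.09,-.197): row+= [mid(hi,s0+g-.022,s0+g+.022),mid(ins,s0+g-.022,s0+g+.022)]
    col=(z>.186)&(z<.196)
    row+=[mid(col,s0+.168,s0+.19),mid(col,s0-.235,s0-.212)]
    # tin front face (x>.65ish, low)
    A.append(row)
A=np.array(A)*1000;print(np.nanmean(A,0).round(1),np.nanstd(A,0).round(1))
E
```

```text
[ 185.9  186.4  125.4  125.4 -161.7 -161.5  213.8 -187.3] [0.3 0.3 0.2 0.  0.1 0.4 1.  0.7]
```

Spacings are about 60.5 mm between tabs and 27.6±1 mm to the collar, which is good but could hide about 1 mm of gap. When I released the third, its grip was loaded and it sprang back about 2 mm. I regrip it slightly lifted, so it slides without friction, and set the touch more gently.

```bash
python3 -m handwheel '[[[0,0.25,0,0],[0,0.5,0,0],[0,0.75,0,0],[0.004,1,0,0],[0.004,1,0,0],[0.004,1,0,0],[0.004,1,0,0]]]' 34 | grep -E "pos"; python3 -m handwheel '[[[0,0,0.12,0],[0,0,0.25,0],[0,0,0.4,0],[0,0,0.5,0],[0,0,0.5,0],[0,0,0.5,0]]]'|grep -E pos;  python3 -m handwheel '[[[0,0,0,0],[0,0,0,0],[0,0,0,0],[0,0,0,0],[0,0,0,0],[0,0,0,0]]]' 2|grep -E "pos|wrist"; python3 -m handwheel '[[[0,0,-0.008,0],[0,0,-0.012,0],[0,0,-0.012,0],[0,0,-0.012,0]]]'|grep -E "pos|wrist"; python3 -c "
from h import *
W=cloud(ctrl.camera('scene'));hung(W,(.635,.155),.04);rows((.6227,.09,.21,-3.4))"
```

```text
eef_pos: [0.6217, 0.0903, 0.3108]
eef_pos: [0.623, 0.0901, 0.2117]
eef_pos: [0.6236, 0.09, 0.2116]
wrist_force: [0.8, -0.3, 6.8]
eef_pos: [0.6223, 0.09, 0.2123]
wrist_force: [3.3, -0.4, 0.5]
tab 97 [0.6275 0.1501 0.2311] zmax 0.2451 hi [0.6263 0.1499 0.238 ] lo [0.629  0.1504 0.2191] y 0.136 0.165 tin n 351 (array([0.609, 0.116, 0.066]), array([0.669, 0.18 , 0.131]))
t 58.05 pos [0.6223 0.09   0.2123] th -3.38 F [ 1.47 -0.2   0.51] open 0.083 grip 59.0
(0.6227, 0.09, 0.21, -3.4) -> [0.    0.002 0.012] 0.0
```

Lift another 1 mm (Fz≈-1.5 when it hangs free), then creep.

```bash
cat >q.py <<'E'
from h import *
W=cloud(ctrl.camera('scene'));hung(W,(.635,.155),.04)
E
python3 -m handwheel '[[[0,0,-0.005,0],[0,0,-0.005,0],[0,0,-0.005,0]]]'|grep -E "pos|wrist"; python3 -m handwheel '[[[0.005,0,0,0],[0.005,0,0,0],[0.005,0,0,0]]]'|grep -E "pos|wrist"; python3 q.py; python3 -m handwheel '[[[0.005,0,0,0],[0.005,0,0,0],[0.005,0,0,0]]]'|grep -E "pos|wrist";python3 q.py; python3 -m handwheel '[[[0.005,0,0,0],[0.005,0,0,0],[0.005,0,0,0]]]'|grep -E "pos|wrist";python3 q.py
```

```text
eef_pos: [0.6218, 0.0901, 0.2129]
wrist_force: [0.6, 0.2, -1.5]
eef_pos: [0.6224, 0.091, 0.2134]
wrist_force: [-1.3, -0.8, -1.9]
tab 96 [0.6275 0.1504 0.2316] zmax 0.2444 hi [0.6266 0.1512 0.2373] lo [0.6293 0.1506 0.2203] y 0.1363 0.167 tin n 347 (array([0.609, 0.115, 0.068]), array([0.669, 0.18 , 0.131]))
eef_pos: [0.6225, 0.0919, 0.2135]
wrist_force: [0.3, -1.5, -2.1]
tab 95 [0.6275 0.1503 0.2314] zmax 0.2476 hi [0.6264 0.1502 0.2384] lo [0.6291 0.1509 0.22  ] y 0.136 0.1652 tin n 346 (array([0.608, 0.116, 0.067]), array([0.669, 0.18 , 0.133]))
eef_pos: [0.6225, 0.0927, 0.2134]
wrist_force: [-0.2, -3.4, -3.3]
tab 95 [0.6275 0.1501 0.2312] zmax 0.2424 hi [0.6265 0.1502 0.2378] lo [0.629  0.1504 0.22  ] y 0.1354 0.165 tin n 346 (array([0.608, 0.116, 0.066]), array([0.668, 0.179, 0.132]))
```

Fy rises to -3.4 N, more than the friction could give, while the first stays put. So the first is against the collar and the tins touch. I ease off slightly, lower and release.

```bash
python3 -m handwheel '[[[-0.002,0,0.004,0],[-0.002,0,0.008,0],[-0.002,0,0.01,0],[-0.002,0,0.01,0],[-0.002,0,0.01,0]]]'|grep -E "pos|wrist"; python3 -m handwheel '[[[0,0,0,0],[0,0,0,0],[0,0,0,0],[0,0,0,0],[0,0,0,0]]]' 30| grep -E "pos|wrist";  python3 -m handwheel '[[[0,0,-0.1,0],[0,0,-0.25,0],[0,0,-0.4,0],[0,0,-0.5,0],[0,0,-0.5,0],[0,0,-0.5,0]]]'|grep -E "pos|time"; python3 -m handwheel '[[[0,-0.2,0,0],[0,-0.5,0,0],[0,-0.8,0,0],[0,-1,0,0],[0,-1,0,0],[0,-1,0,0],[0,-1,0,0],[0,-1,0,0]]]' >/dev/null; python3 -c "
from h import *
for i in range(3):
    c=ctrl.camera('scene');W=cloud(c);hung(W,(.635,.155),.04);hung(W,(.62,.085),.04);hung(W,(.606,-.197),.05)
t=ctrl.camera('top')
cv2.imwrite('pics/s9.png',cv2.resize(c['color'][190:360,130:470,::-1],(800,400),interpolation=2))"
```

```text
eef_pos: [0.6229, 0.0926, 0.2121]
wrist_force: [-0.2, -2.9, 4.5]
eef_pos: [0.6225, 0.0927, 0.2114]
wrist_force: [0.6, -0.1, 0.8]
time_s: 61.7
eef_pos: [0.622, 0.0926, 0.3104]
tab 94 [0.6275 0.1501 0.2312] zmax 0.2429 hi [0.6266 0.1506 0.238 ] lo [0.6291 0.151  0.2202] y 0.1363 0.1648 tin n 346 (array([0.608, 0.116, 0.068]), array([0.668, 0.179, 0.132]))
tab 85 [0.6278 0.0916 0.2315] zmax 0.2445 hi [0.6271 0.0914 0.2378] lo [0.6287 0.0909 0.2206] y 0.0772 0.1056 tin n 308 (array([0.599, 0.06 , 0.071]), array([0.66 , 0.123, 0.131]))
tab 100 [ 0.6056 -0.1965  0.231 ] zmax 0.2435 hi [ 0.6044 -0.1969  0.2381] lo [ 0.6073 -0.1974  0.2197] y -0.2122 -0.1822 tin n 505 (array([ 0.583, -0.229,  0.066]), array([ 0.649, -0.165,  0.132]))
tab 92 [0.6275 0.1505 0.2318] zmax 0.244 hi [0.6265 0.1503 0.2378] lo [0.6293 0.1526 0.2199] y 0.1362 0.165 tin n 349 (array([0.609, 0.116, 0.067]), array([0.669, 0.18 , 0.133]))
tab 86 [0.6277 0.0912 0.2312] zmax 0.2427 hi [0.627  0.0909 0.238 ] lo [0.6285 0.0923 0.2193] y 0.0772 0.1056 tin n 312 (array([0.599, 0.06 , 0.069]), array([0.66 , 0.123, 0.133]))
tab 95 [ 0.6054 -0.1967  0.2315] zmax 0.243 hi [ 0.6043 -0.196   0.2376] lo [ 0.6072 -0.1984  0.2201] y -0.2118 -0.1815 tin n 506 (array([ 0.582, -0.229,  0.067]), array([ 0.649, -0.165,  0.131]))
tab 92 [0.6275 0.1501 0.2318] zmax 0.2443 hi [0.6266 0.1504 0.2378] lo [0.629  0.1504 0.22  ] y 0.1359 0.165 tin n 348 (array([0.609, 0.116, 0.068]), array([0.67 , 0.18 , 0.131]))
tab 85 [0.6279 0.0916 0.2316] zmax 0.2434 hi [0.6271 0.0911 0.2372] lo [0.6289 0.0927 0.221 ] y 0.0772 0.1056 tin n 310 (array([0.6  , 0.06 , 0.069]), array([0.66 , 0.124, 0.131]))
tab 96 [ 0.6055 -0.1962  0.2317] zmax 0.2448 hi [ 0.6045 -0.1961  0.2381] lo [ 0.6072 -0.1965  0.2202] y -0.2117 -0.1815 tin n 507 (array([ 0.584, -0.229,  0.068]), array([ 0.65 , -0.165,  0.131]))
```

View pics/s9.png

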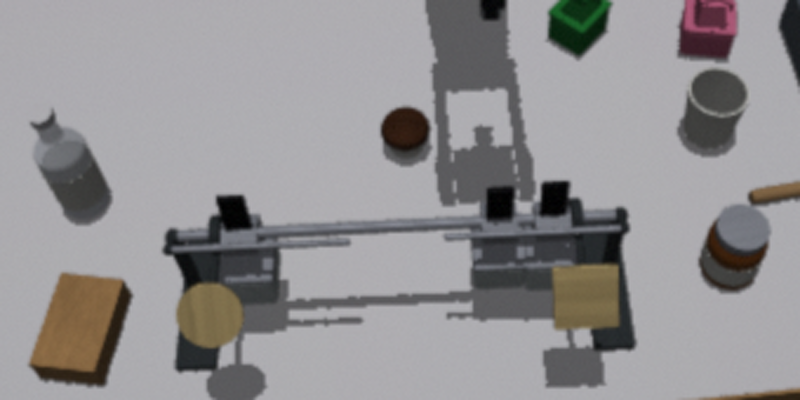

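The third one's tab now leans about 5° (x 0.6278 against 0.622 when straight), held by friction. I regrip it without lifting, press it gently down so the roof seats squarely on the bar, and release.

```bash
python3 -m handwheel '[[[0,0.25,0,0],[0,0.5,0,0],[0,0.75,0,0],[-0.004,1,0,0],[-0.004,1,0,0],[-0.004,1,0,0],[-0.004,1,0,0]]]' 40 | grep -E "pos"; python3 -m handwheel '[[[0,0,0.12,0],[0,0,0.25,0],[0,0,0.4,0],[0,0,0.49,0],[0,0,0.49,0],[0,0,0.49,0]]]'|grep -E pos;  python3 -c "
from h import *
rows((.6222,.0918,.211,-3.4))"
```

```text
eef_pos: [0.6218, 0.0921, 0.3122]
eef_pos: [0.6232, 0.0919, 0.2151]
t 64.53 pos [0.6232 0.0919 0.2151] th -3.37 F [-0.37  0.12  0.39] open 0.47 grip 0.0
(0.6222, 0.0918, 0.211, -3.4) -> [-0.001 -0.005  0.021] 0.0
```

```bash
python3 -m handwheel '[[[0,-0.005,0.02,0],[0,-0.005,0.02,0],[0,-0.005,0.02,0]]]'|grep pos; python3 -m handwheel '[[[0,0,0,0],[0,0,0,0],[0,0,0,0],[0,0,0,0],[0,0,0,0],[0,0,0,0]]]' 2|grep -E "pos|wrist"; python3 -m handwheel '[[[0,0,0.004,0],[0,0,0.007,0],[0,0,0.007,0],[0,0,0.007,0]]]'|grep -E "pos|wrist"; python3 q.py;python3 -m handwheel '[[[0,0,0,0],[0,0,0,0],[0,0,0,0],[0,0,0,0],[0,0,0,0]]]' 30| grep -E "pos|wrist";  python3 -m handwheel '[[[0,0,-0.1,0],[0,0,-0.25,0],[0,0,-0.4,0],[0,0,-0.5,0],[0,0,-0.5,0],[0,0,-0.5,0]]]'|grep -E "pos|time"; python3 -c "
from h import *
for i in range(3):
    c=ctrl.camera('scene');W=cloud(c);hung(W,(.635,.155),.04);hung(W,(.62,.085),.04)"
```

```text
eef_pos: [0.6216, 0.0919, 0.2098]
eef_pos: [0.6224, 0.0917, 0.2103]
wrist_force: [5.7, -0.6, 3.7]
eef_pos: [0.6225, 0.0917, 0.2102]
wrist_force: [2.2, -0.9, 11.0]
tab 93 [0.628  0.1507 0.2314] zmax 0.2456 hi [0.6272 0.1515 0.2378] lo [0.6295 0.1494 0.2195] y 0.1363 0.1666 tin n 348 (array([0.609, 0.115, 0.067]), array([0.668, 0.18 , 0.133]))
eef_pos: [0.6214, 0.0919, 0.2079]
wrist_force: [-0.1, 0.1, -0.2]
time_s: 67.58
eef_pos: [0.621, 0.0919, 0.307]
tab 89 [0.6274 0.1508 0.2313] zmax 0.2428 hi [0.6264 0.1512 0.2369] lo [0.6292 0.1496 0.2197] y 0.1363 0.1668 tin n 346 (array([0.609, 0.116, 0.068]), array([0.669, 0.179, 0.132]))
tab 93 [0.6232 0.092  0.2314] zmax 0.2437 hi [0.6223 0.0917 0.2381] lo [0.6247 0.0924 0.2201] y 0.0781 0.1066 tin n 267 (array([0.598, 0.06 , 0.07 ]), array([0.66 , 0.123, 0.13 ]))
tab 94 [0.6278 0.1508 0.2313] zmax 0.2442 hi [0.6269 0.1511 0.2375] lo [0.629  0.1501 0.2198] y 0.1366 0.1664 tin n 344 (array([0.608, 0.115, 0.066]), array([0.669, 0.18 , 0.131]))
tab 93 [0.6233 0.0917 0.2316] zmax 0.2448 hi [0.6224 0.0918 0.2379] lo [0.6248 0.0921 0.2205] y 0.0777 0.1065 tin n 265 (array([0.598, 0.06 , 0.068]), array([0.66 , 0.123, 0.132]))
tab 92 [0.6277 0.1505 0.2316] zmax 0.2434 hi [0.6269 0.1513 0.237 ] lo [0.629  0.1485 0.2206] y 0.1365 0.1664 tin n 345 (array([0.608, 0.115, 0.066]), array([0.668, 0.179, 0.13 ]))
tab 92 [0.6233 0.0916 0.2318] zmax 0.2437 hi [0.6226 0.0916 0.2379] lo [0.6244 0.0921 0.2197] y 0.0779 0.1063 tin n 269 (array([0.597, 0.06 , 0.075]), array([0.66 , 0.123, 0.132]))
```

Straight, touching and still. I retreat, check once more and hand in.

```bash
python3 -m handwheel '[[[0,-0.2,-0.1,0],[0,-0.5,-0.1,0],[0,-0.8,-0.1,0],[0,-1,-0.1,0],[0,-1,-0.1,0],[0,-1,-0.1,0],[0,-1,-0.1,0],[0,-1,-0.1,0],[0,-1,-0.1,0],[0,-1,-0.1,0]]]' |grep -E "pos|time"; python3 -c "
from h import *
W=cloud(ctrl.camera('scene'));hung(W,(.635,.155),.04);hung(W,(.62,.085),.04);hung(W,(.606,-.197),.05)
print(ctrl.hand_in())"
```

```text
time_s: 68.97
eef_pos: [0.422, 0.1036, 0.3279]
tab 94 [0.6276 0.1506 0.2309] zmax 0.2437 hi [0.6264 0.1508 0.2373] lo [0.6294 0.1496 0.2194] y 0.1363 0.1661 tin n 345 (array([0.606, 0.116, 0.065]), array([0.668, 0.179, 0.132]))
tab 92 [0.6235 0.0917 0.2322] zmax 0.2461 hi [0.6227 0.0917 0.2384] lo [0.6248 0.0911 0.2207] y 0.0777 0.1063 tin n 274 (array([0.599, 0.06 , 0.075]), array([0.66 , 0.123, 0.131]))
tab 100 [ 0.6054 -0.1962  0.2307] zmax 0.2424 hi [ 0.6043 -0.1963  0.2372] lo [ 0.6069 -0.1958  0.2195] y -0.2114 -0.1815 tin n 502 (array([ 0.583, -0.229,  0.065]), array([ 0.65 , -0.165,  0.13 ]))
the job is handed in; nothing more can be done
None
```

I handed the job in at about 69 s: the full caddy hangs at the round stop and the two empty ones at the square stop, tin to tin, all still and straight to within about 1°; one empty caddy got knocked off its stop mid-run, so I straightened it and slid it back.

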